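Clamp the bench block down for stamping with the ratchet wrench

ROBOT

A 6-joint arm with a two-finger parallel gripper is mounted at the origin on a cart in front of the work surface, level with it; the furniture and walls round the work are solid. World frame = base frame: x ahead of the robot, y to its left, z up, the work surface at z = 0. Lengths are in mm, angles in rad, forces in N, time in s.
With the tool pointing down it reaches from about 275 to 1000 mm from the base axis. Payload 8.4 kg.
Tool frame: the origin (TCP) lies between the finger pads; the fingertips stand r.nose_length ahead of it and the grasp point (between the pads) lies 8 mm behind it (r.nose_length is the distance from the TCP to the fingertips, in mm); y points along the fingers, x is the direction in which the jaws open and shut, and the axes are right-handed (so a half turn about y gives the same grasp; the last joint's range is limited). The gripper opens to 85 mm and grips with 20 to 120 N. Pads are 22 mm wide; open, the fingers measure 114 mm over their backs; the gripper's body (76 mm by 85 mm) begins 54 mm behind the grasp point. The pads swing forward as they close: fully open they stand 13 mm farther back than shut.
Start: joints at [-1.234, 0.353, 1.633, -0, 1.155, -0.002], TCP at [207.721, -589.474, 242.281] pointing down, gripper open.
Joint ranges: [-2.63, 2.63], [-0.92, 2.1], [0.06, 2.66], [-1.3, 4.44], [0, 2.69], [-3.02, 3.02]. Speed limits (rad/s): [2.22, 2.22, 2.79, 3.14, 3.14, 3.14].

INTERFACE

Orientations are given as [roll, pitch, yaw] about the fixed x, y, z axes, in that order (R = Rz(yaw) Ry(pitch) Rx(roll)).
In Python, from rig import r, cams, order gives the robot as it stands. The module is installed in compiled form; this text tells all that it offers.
- The arm moves only by the shell command python3 -m crank 'ROWS' [FORCE]. ROWS is JSON, a list of rows, each a list of 7 numbers: the turn, a rotation vector about the tool's x, y, z in degrees, then the shift along the tool's x, y, z in cm, then the opening, from -1 (shut) to 1 (fully open). A call has exactly 10 rows; each row shifts and turns the pose as measured when the row begins, along the tool's axes as they then stand; what a row does not reach is not made up. A row lasts 1/12 s, in which the tool goes at most 41.7 mm and 7.16 degrees, less where a joint would pass 70% of its speed; a pose out of reach is approached as far as the arm can. A call with a gripper value outside its range is refused whole. The fingers move at their own pace and stop on an object; FORCE is the grip in N (left out, the last holds). Time passes only in rows, so rows that do not move let the fingers close, or fill a call up. It gives the time, the measured TCP pose, the force and the opening at its end, in the units of the state.
- r.sense(): the state, without advancing time (a new reading comes with each control period).
- cams.grab_frame(name): name is "scene" or "top"; returns the picture (400x640x3 uint8, blue, green, red); there is no depth.
- cams.camera_info(name): a dict with "intrinsics" (3x3 intrinsics, pixels), "view" (4x4, takes a point from world to camera coordinates). Camera axes: x right, y up, looking along -z (the intrinsics and any distortion apply to the point x, -y, -z); pixel columns grow to the right and rows downward; lengths in mm; the calibration is good to about 2 mm. A picture is of the moment at which its call begins. camera_info takes no time and is no camera call.
- order.sign_off(): hands the job in, once; it reports no verdict.
The state is a dict: "clock": time; "qpos": joint angles; "qvel": joint speeds; "joint_efforts": joint torques, N m; "eef_pos": TCP position; "tcp_rot": TCP orientation; "contact_force": force on the tool from outside, world axes, zero at the start; "wrist_torque": the same for the moment, N m; "opening": opening from 0.0 (shut) to 1.0 (fully open).
Only numpy, scipy, OpenCV 4.12 (cv2) and the standard library are available. Lean on these libraries where they do the work, as an engineer would, in place of code of your own. Each camera call takes 0.05 s, during which the arm holds its last target.

TASK

Slide the steel bench block fully home against the stop bar under the clamp strap, square and centred under it. The ratchet wrench on the clamp nut is set to loosen: flip its red-tabbed reversing lever over to tighten, then work the handle to and fro until the nut is hard tight and the strap holds the block firmly. Leave the tin, the jar and the round stake nearby where they are.

Things in the scene. Friction and masses are not known exactly. Their poses are not given: they have to be found in the camera images.
- clamp_base: Fixed grey steel plate, 12 mm thick. Origin at its underside on the strap's centre line; x runs along the strap to its toe, z up. Plate spans x -130 to +160, y -55 to +55 mm. Dark stop bar across it (12 x 86 mm, 14 mm high): its face to the block is at x = +13 mm, so the block is home with its centre at x = +44 mm, centred at y = 0. Stud, nut and wrench stand at x = -35 mm, y = 0.
- block_center (a point): Centre of the loose dark steel bench block, 62 x 62 x 22 mm, 0.64 to 0.96 kg; x, y axes parallel to its sides, z up. It starts lying on the plate, 34 to 52 mm short of home on the stop bar's +x side, a little off the centre line and askew.
- bench_block: The same block; this origin is at the centre of its underside.
- strap: Grey slotted clamp strap, 130 x 36 x 15 mm, rocking on its heel. Origin at the heel's underside (x = -85 mm on the plate, 34 mm above the bench), x axis towards the toe. The rounded toe ends at x = +35 mm on the plate and covers the first 22 mm of a block that is home. Raised, the toe hangs 3 to 4 mm above the block; tightening the nut brings it down.
- nut (a joint): Turn of the clamp nut, rad, growing clockwise seen from above (tighter). Starts at 0.4 to 1.0. The strap meets the block at about 2.6; at 3.1 the nut is hard tight and turns no further (the toe then presses with 15 to 20 N). Takes about 0.5 N m to turn and stays where it is left. The nut, with the wrench, goes down 5 mm a turn.
- wrench (a joint): Swing of the ratchet wrench's handle, rad, growing clockwise seen from above. At 0 the handle points along the base's +y axis; positive swings it towards the base's +x. Free from -1.6 to 1.6. 16 clicks a turn (0.39 rad each): up to one click is lost at the start of a stroke. The wrench is captive on the nut.
- selector (a joint): Reversing lever of the ratchet, rad. -0.42: drives counter-clockwise (loosens) and slips clockwise; +0.42: drives clockwise (tightens) and slips counter-clockwise. It snaps over past the middle to either end; it takes about 4 N sideways at the tab.
- selector_tip (a point): Middle of the red thumb tab (11 x 10 mm, 16 mm high) of the reversing lever, 10 mm above the top of the wrench head. The lever turns on a pin 29 mm from the nut axis on the handle side; its tab is 28.5 mm from that pin, near the nut axis, 12 mm to one side. Seen from the handle's end looking at the head, the tab is to the left when set to loosen, to the right when set to tighten.
- wrench_axis (a point): Point on the nut axis at the mid height of the wrench head (steel, round, 53 mm across, 18 mm thick: its top is 9 mm above this point, about 85 mm above the bench). The handle is 197 mm long from here.
- wrench_grip (a point): Middle of the black ribbed grip of the handle, a round bar of 20 mm diameter from 107 to 197 mm from the nut axis; the point is on its centre line 140 mm from the axis, about 76 mm above the bench. Its x axis points outwards along the handle, z up.
- tin_blue: Bystander: round blue tin, 89 mm across, 37 mm high. Origin under its centre.
- flux_jar: Bystander: small brown jar with a brush stick, 45 x 59 x 48 mm. Origin under its centre.
- round_stake: Bystander: round dark steel stake, 64 mm across, 17 mm high. Origin under its centre.

How it is judged (in metres and radians):
On the way:
1. the reversing lever is flipped over to tighten while the strap is still off the block (value of joint selector above 0.25 rad and value of joint nut below 2.2 rad), for 0.2 s.
At the end, for the whole second after the job is handed in: Block at rest against the stop bar (within 4 mm of home, 12 mm of the strap's centre line, 0.09 rad of square), reversing lever on its tighten side, strap pressing on the block with more than 8 N (hard tight gives 15 to 20 N) (contact force between strap and bench_block above 8 N and x of block_center in the frame of clamp_base between 0.038 and 0.048 m and y of block_center in the frame of clamp_base between -0.012 and 0.012 m and angle between bench_block's own z axis and vertical below 0.06 rad and (angle between the x axis of bench_block and the x axis of clamp_base, either way round below 0.09 rad or angle between the x axis of bench_block and the y axis of clamp_base, either way round below 0.09 rad) and value of joint selector above 0.25 rad and linear speed of bench_block below 0.01 m/s); the robot touches nothing.
It fails at once if the tin is pushed more than 30 mm (distance of tin_blue from where it was at the start of the episode above 0.03 m).
It fails at once if the jar is pushed more than 30 mm (distance of flux_jar from where it was at the start of the episode above 0.03 m).
It fails at once if the stake is pushed more than 30 mm (distance of round_stake from where it was at the start of the episode above 0.03 m).
It also fails if it takes over 72 s, if anything falls off the work surface, if the arm or the gripper's body presses on something with over 40 N, if the wrist force passes 120 N, or if a joint passes its speed limit or range.

## Working session

There is one attempt and no reset: what is moved stays moved. The work goes in short steps, Python scripts to look and compute and a shell command to move; the robot and the scene stay as the last step left them, time stands still between calls to the robot, and variables do not carry over. Pictures are saved under pics/ and viewed, and the job is handed in when it is done.

```bash
mkdir -p pics; python3 - <<'E'
from rig import r,cams,order
import cv2,numpy as np
s=r.sense(); print(s, r.nose_length)
for n in("scene","top"):
    im=cams.grab_frame(n); cv2.imwrite(f"pics/{n}0.png",im); i=cams.camera_info(n); print(n,i)
E
```

```text
{'clock': 0.0, 'qpos': array([-1.23440704e+00,  3.53613226e-01,  1.63412416e+00, -1.32188813e-05,
        1.15519326e+00, -2.42155325e-03]), 'qvel': array([-1.54560624e-03, -2.08109106e-04,  4.72907541e-04,  2.41382625e-03,
       -3.67293667e-04,  3.69848352e-05]), 'joint_efforts': array([ 3.06474489e-03, -6.05255985e+01, -3.42065120e+01,  2.43711747e-04,
        9.58128454e-03,  2.17783338e-05]), 'eef_pos': array([ 207.56325032, -589.0491852 ,  241.58774667]), 'tcp_rot': array([-1.57080517e+00,  1.33801691e-03, -1.23198015e+00]), 'contact_force': array([ 0.12235778, -0.50525217,  0.46623164]), 'wrist_torque': array([-4.90467395e-06, -4.39318929e-02,  4.04982167e-02]), 'opening': 1.003195851451855} 11.0
scene {'intrinsics': array([[410.37356289,   0.        , 322.14671811],
       [  0.        , 410.37356289, 190.43044064],
       [  0.        ,   0.        ,   1.        ]]), 'view': array([[ 8.90666581e-01, -4.54210842e-01,  2.01383311e-02,
        -3.91171592e+02],
       [ 2.45127023e-01,  5.17033456e-01,  8.20115326e-01,
        -2.34765561e+02],
       [-3.82917464e-01, -7.25512864e-01,  5.71843773e-01,
        -6.17799852e+02],
       [ 0.00000000e+00,  0.00000000e+00,  0.00000000e+00,
         1.00000000e+00]])}
top {'intrinsics': array([[402.40499515,   0.        , 315.80846237],
       [  0.        , 402.40499515, 199.55622219],
       [  0.        ,   0.        ,   1.        ]]), 'view': array([[ 1.53911619e-02, -9.99807848e-01, -1.21399932e-02,
         1.16882020e+02],
       [ 9.83153846e-01,  1.29209666e-02,  1.82322691e-01,
        -5.11258809e+02],
       [-1.82130796e-01, -1.47416390e-02,  9.83163800e-01,
        -1.01263218e+03],
       [ 0.00000000e+00,  0.00000000e+00,  0.00000000e+00,
         1.00000000e+00]])}
```

View pics/scene0.png

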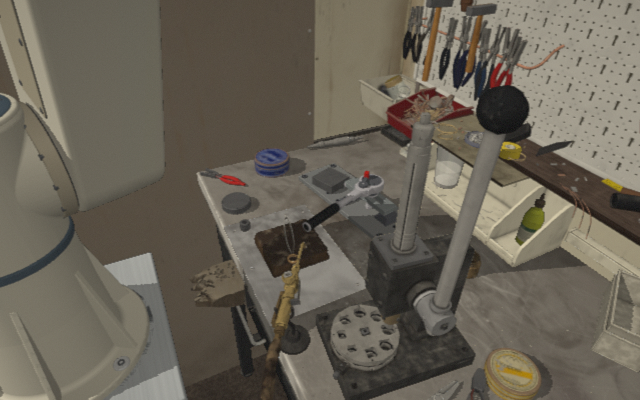

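View pics/top0.png

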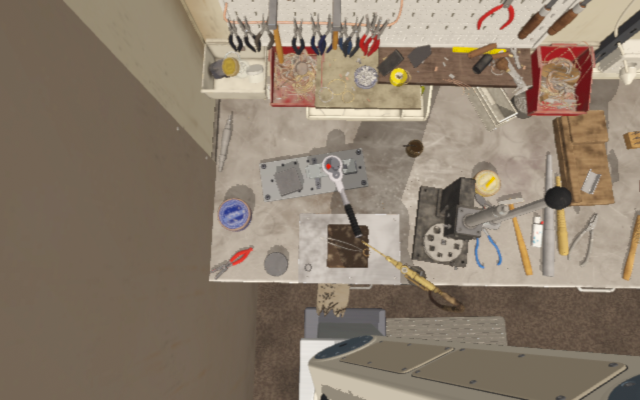

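```bash
python3 - <<'E'
import cv2
a=cv2.imread("pics/top0.png")[130:260,210:430]; cv2.imwrite("pics/t0z.png",cv2.resize(a,None,fx=3.6,fy=3.6,interpolation=cv2.INTER_CUBIC))
a=cv2.imread("pics/scene0.png")[140:270,210:430]; cv2.imwrite("pics/s0z.png",cv2.resize(a,None,fx=3.6,fy=3.6,interpolation=cv2.INTER_CUBIC))
E
```

```text
(no output)
```

View pics/t0z.png

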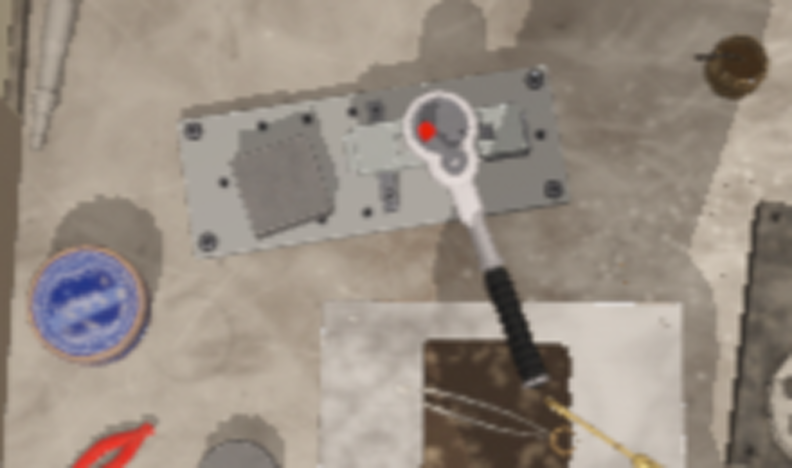

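View pics/s0z.png

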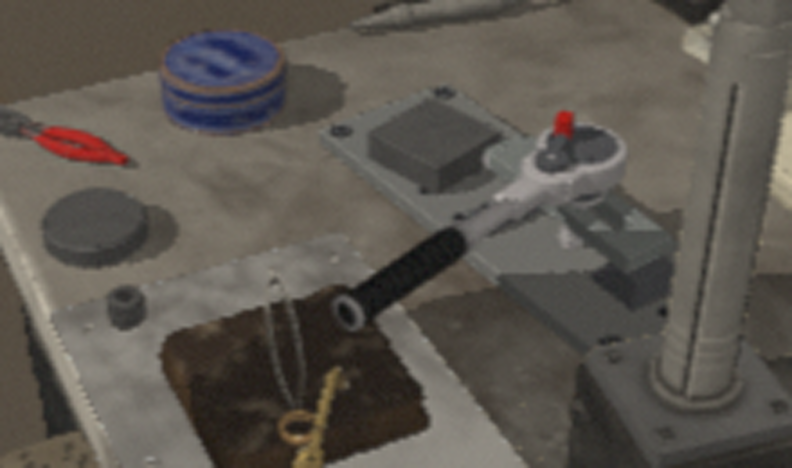

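```bash
cat > h.py <<'E'
import numpy as np,cv2
from rig import r,cams,order
I={n:cams.camera_info(n) for n in("scene","top")}
def ray(n,u,v):
    K=I[n]["intrinsics"];V=I[n]["view"];d=np.linalg.solve(K,[u,v,1.]);d=np.array([d[0],-d[1],-d[2]])
    R=V[:3,:3];return -R.T@V[:3,3],R.T@d
def onz(n,u,v,z):
    c,d=ray(n,u,v);return c+d*(z-c[2])/d[2]
def proj(n,p):
    V=I[n]["view"];K=I[n]["intrinsics"];q=V[:3,:3]@np.array(p,float)+V[:3,3];q=K@[q[0],-q[1],-q[2]];return q[:2]/q[2]
def tri(a,b):
    c1,d1=ray("top",*a);c2,d2=ray("scene",*b)
    A=np.stack([d1,-d2],1);t=np.linalg.lstsq(A,c2-c1,rcond=None)[0]
    p,q=c1+d1*t[0],c2+d2*t[1];return (p+q)/2,np.linalg.norm(p-q)
E
python3 - <<'E'
from h import *
np.set_printoptions(precision=1,suppress=True)
Z=lambda x,y:(210+x/3.6,130+y/3.6); S=lambda x,y:(210+x/3.6,140+y/3.6)
for c in [(180,122),(545,67),(568,200),(198,258)]: print("plate",onz("top",*Z(*c),12))
for c in [(230,160),(321,119),(337,203),(262,238)]: print("block",onz("top",*Z(*c),34))
# scene plate visible corners
for c in [(320,132),(435,88)]: print("plate scene",onz("scene",*S(*c),12))
print("tab",tri(Z(427,131),S(565,124)), "head z76",onz("top",*Z(439,131),85))
print("gripend",tri(Z(538,380),S(350,312)))
print("torchtip",tri((365,243),(303,247)), "tin",onz("top",235,214,37),"stake",onz("top",277,264,17))
for c in [(415,187),(468,187),(410,265),(468,265)]: print("press",onz("top",*c,0))
print("ball",tri((558,198),(502,110)),"post top",tri((465,222),(425,118)))
E
```

```text
plate [614.8 281.2  12. ]
plate [662.2  -0.1  12. ]
plate [557. -17.  12.]
plate [508.5 263.2  12. ]
block [579.7 238.8  34. ]
block [612.3 171.1  34. ]
block [547.6 157.7  34. ]
block [520.3 212.9  34. ]
plate scene [507.7 258.8  12. ]
plate scene [604.5 276.1  12. ]
tab (array([588.3,  91.8,  93.1]), np.float64(1.0123694700076755)) head z76 [590.2  83.3  85. ]
gripend (array([413.6,  12.4,  74.9]), np.float64(0.1543902121161225))
torchtip (array([397.2,  -4.6,  46. ]), np.float64(0.33815039031071203)) tin [469.8 338.   37. ] stake [341.  224.3  17. ]
press [ 557.3 -148.7    0. ]
press [ 559.1 -294.4    0. ]
press [ 344.2 -129.1    0. ]
press [ 346.5 -283.1    0. ]
ball (array([ 449.2, -290.8,  416.7]), np.float64(0.1931708131585449)) post top (array([ 438.3, -173. ,  355.5]), np.float64(58.100224163611266))
```

```bash
python3 -m crank '[[0,0,0,-1.6,-3.6,0,1],[0,0,0,-2.6,-3,0,1],[0,0,0,-2.6,-3,0,1],[0,0,0,-2.6,-3,0,1],[0,0,0,-2.6,-3,0,1],[0,0,0,-2.6,-3,0,1],[0,0,0,-2.6,-3,0,1],[0,0,0,-2.6,-3,0,1],[0,0,0,-2.6,-2,0,1],[0,0,0,-2.6,-1,0,1]]' 20
python3 - <<'E'
import cv2
a=cv2.imread("pics/top0.png")[145:210,250:370]; cv2.imwrite("pics/t0zz.png",cv2.resize(a,None,fx=6.6,fy=6.6,interpolation=cv2.INTER_CUBIC))
E
```

```text
clock: 0.93
eef_pos: [121.5, -344.7, 523.1]
tcp_rot: [-1.571, 0.018, -1.232]
contact_force: [0.3, -0.0, -0.1]
opening: 1.001
```

View pics/t0zz.png

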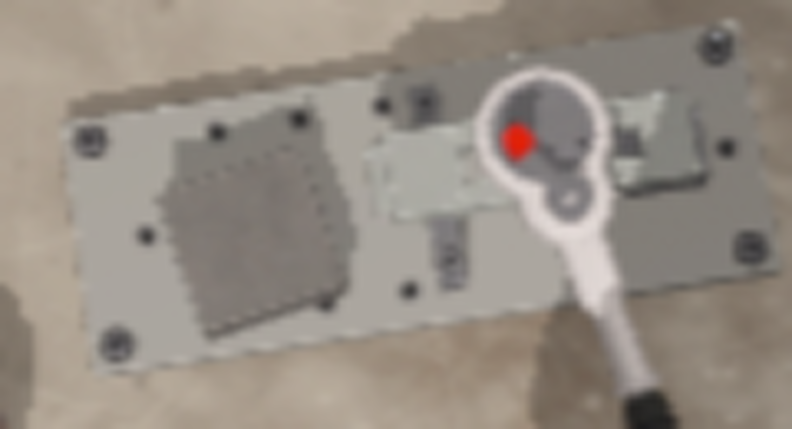

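```bash
cat >> h.py <<'E'
ex=np.array([-.1685,.9857]);ey=np.array([-.9857,-.1685]);O=np.array([588.1,117.0])
def base(p): d=np.array(p[:2])-O; return d@ex,d@ey
def world(x,y): return O+x*ex+y*ey
E
python3 - <<'E'
from h import *
np.set_printoptions(precision=1,suppress=True)
Z=lambda x,y:(250+x/6.6,145+y/6.6)
P=[onz("top",*Z(*c),34)[:2] for c in [(163,195),(315,148),(352,283),(206,326)]]
for i in range(4):
    d=P[(i+1)%4]-P[i]; print(P[i],base(P[i]),np.linalg.norm(d),np.degrees(np.arctan2(d[1],d[0])))
print("c",np.mean(P,0),base(np.mean(P,0)))
for c in [(68,120),(735,22),(780,270),(92,372)]: p=onz("top",*Z(*c),12);print("plate",p,base(p))
# toe line, strap top at ~z 53
for c in [(367,150),(385,218)]: print("toe",base(onz("top",*Z(*c),53)))
for c in [(405,85),(432,80),(440,290),(468,290)]: print("stop",base(onz("top",*Z(*c),26)))
print("head",base(onz("top",*Z(543,137),85)))
print(r.sense()["qpos"])
E
```

```text
[579.4 236.6] (np.float64(119.36528824755386), np.float64(-11.578241458968328)) 65.19758805186187 -71.5516548032384
[600.  174.8] (np.float64(54.926210651776266), np.float64(-21.493729798961812)) 58.83699151078092 -163.81578836543426
[543.5 158.4] (np.float64(48.282440219382586), np.float64(36.96686033696514)) 61.7750296298868 107.52441840534236
[524.9 217.3] (np.float64(109.48233202283602), np.float64(45.37608671969581)) 57.80552927916936 19.54481574102127
c [562.  196.8] (np.float64(83.0140677853872), np.float64(12.317743949682761))
plate [616.8 280.4  12. ] (np.float64(156.2210978461963), np.float64(-55.857849056219955))
plate [663.  -0.  12.] (np.float64(-127.97984451513365), np.float64(-54.1186221062571))
plate [556.  -18.1  12. ] (np.float64(-127.78007635515598), np.float64(54.36849816442142))
plate [509.3 266.1  12. ] (np.float64(160.2414748396439), np.float64(52.56807516473924))
toe (np.float64(34.007923648723704), np.float64(-12.155552676350963))
toe (np.float64(31.060296651689654), np.float64(16.82956043650642))
stop (np.float64(14.166758706333594), np.float64(-44.581567043997396))
stop (np.float64(2.7532515890738183), np.float64(-44.951334546263695))
stop (np.float64(13.180792882476531), np.float64(43.72836202790356))
stop (np.float64(1.8542448838898429), np.float64(45.515573773198234))
head (np.float64(-34.63663354947178), np.float64(2.1110591609801355))
[-1.2 -0.2  1.7 -0.   1.7 -0. ]
```

```bash
python3 -m crank '[[0,-7,0,0,0,4.1,1],[0,-7,0,0,0,4.1,1],[0,-7,0,0,0,4.1,1],[0,-7,0,0,0,4.1,1],[0,-7,0,0,0,4.1,1],[0,-7,0,0,0,4.1,1],[0,-7,0,0,0,4.1,1],[0,-7,0,0,0,4.1,1],[0,-7,0,0,0,4.1,1],[0,-7,0,0,0,4.1,1]]'
```

```text
clock: 1.77
eef_pos: [361.8, -40.0, 527.6]
tcp_rot: [-1.565, 0.004, 0.004]
contact_force: [1.7, 0.6, -0.7]
opening: 0.995
```

```bash
python3 -m crank '[[0,-5.9,0,0,0,0,1],[0,-5.9,0,0,0,0,1],[0,-5.9,0,0,0,0,1],[0,0,0,3.3,0,2.1,1],[0,0,0,3.3,0,2.1,1],[0,0,0,3.3,0,2.1,1],[0,0,0,3.3,0,2.1,1],[0,0,0,3.3,0,2.1,1],[0,0,0,3.3,0,2.1,1],[0,0,0,3.3,0,2.1,1]]'
cat >> h.py <<'E'
from scipy.spatial.transform import Rotation as Ro
def go(p,yaw):
    s=r.sense();R=Ro.from_euler('xyz',s["tcp_rot"]);T=Ro.from_euler('xyz',[-np.pi/2,0,yaw])
    d=np.array(p)-s["eef_pos"]
    print("rotvec tool deg",np.round((R.inv()*T).as_rotvec(degrees=True),2),"shift now-axes cm",np.round(R.inv().apply(d)/10,2),"shift target-axes cm",np.round(T.inv().apply(d)/10,2))
    print("pos",np.round(s["eef_pos"],1),"rot",np.round(s["tcp_rot"],3),"F",np.round(s["contact_force"],1),"op",round(s["opening"],3),"base",np.round(base(s["eef_pos"]),1),"nose",r.nose_length)
E
python3 -c "
from h import *
go([559.5,204.5,60],.312)"
```

```text
clock: 2.6
eef_pos: [528.8, 194.7, 527.7]
tcp_rot: [-1.564, 0.001, 0.354]
contact_force: [0.6, -0.4, 0.4]
opening: 0.998
rotvec tool deg [-0.38  2.42 -0.07] shift now-axes cm [ 3.27 46.76 -0.45] shift target-axes cm [ 3.220e+00  4.677e+01 -1.000e-02]
pos [528.8 194.7 527.7] rot [-1.564e+00  1.000e-03  3.540e-01] F [ 0.6 -0.4  0.4] op 0.998 base [86.6 45.4] nose 11.0
```

```bash
python3 -m crank '[[-0.4,2.4,0,0.4,4,0,1],[0,0,0,0.4,4,0,1],[0,0,0,0.4,4,0,1],[0,0,0,0.4,4,0,1],[0,0,0,0.4,4,0,1],[0,0,0,0.4,4,0,1],[0,0,0,0.4,4,0,1],[0,0,0,0.4,4,0,1],[0,0,0,0,4,0,1],[0,0,0,0,4,0,1]]'
python3 - <<'E'
from h import *
go([559.5,204.5,29],.312)
im=cams.grab_frame("top");cv2.imwrite("pics/t1.png",cv2.resize(im[110:260,200:420],None,fx=3.6,fy=3.6))
im=cams.grab_frame("scene");cv2.imwrite("pics/s1.png",cv2.resize(im[110:260,200:420],None,fx=3.6,fy=3.6))
E
```

```text
clock: 3.43
eef_pos: [569.9, 217.2, 120.3]
tcp_rot: [-1.569, -0.015, 0.318]
contact_force: [1.3, 0.3, -0.1]
opening: 1.003
rotvec tool deg [-0.1   0.37  0.87] shift now-axes cm [-1.52  9.1  -0.9 ] shift target-axes cm [-1.38  9.13 -0.89]
pos [569.9 217.2 120.3] rot [-1.569 -0.015  0.318] F [ 1.3  0.3 -0.1] op 1.003 base [101.8   1.1] nose 11.0
```

View pics/s1.png

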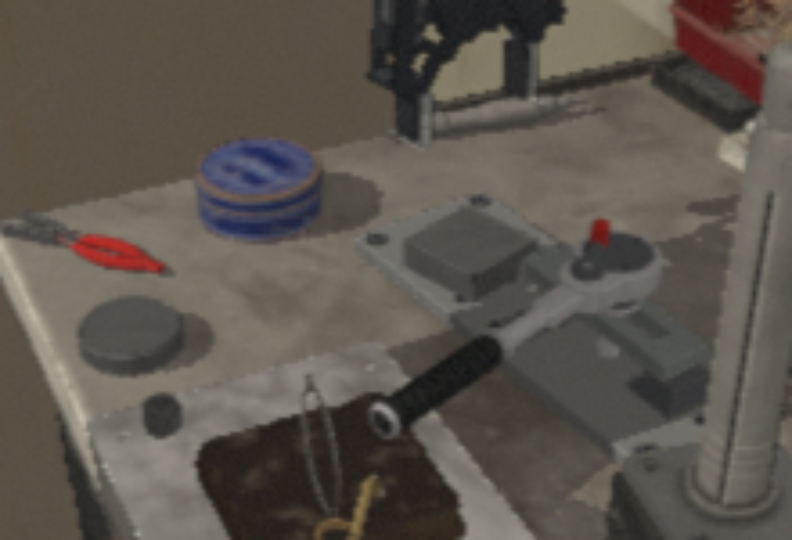

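View pics/t1.png

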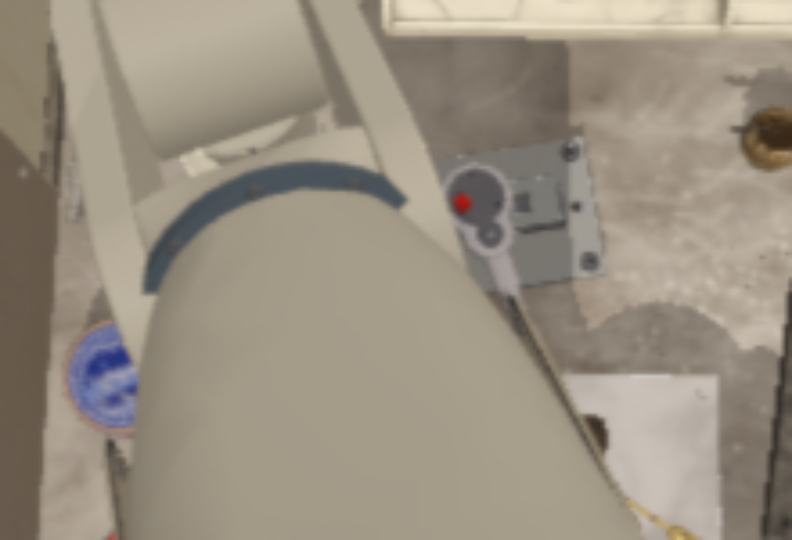

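```bash
python3 - <<'E'
from h import *
s=r.sense();R=Ro.from_euler('xyz',s["tcp_rot"])
for l in [(43,-2,0),(-43,-2,0),(43,11,0),(-43,11,0)]:
    p=proj("scene",R.apply(l)+s["eef_pos"]);print(l,(p-[200,110])*3.6)
print(proj("scene",(562,197,34)))
E
python3 -m crank '[[0,0.4,0.9,-0.75,2,-0.45,1],[0,0,0,-0.75,2,-0.45,1],[0,0,0,0,1,0,1],[0,0,0,0,0,0,1],[0,0,0,0,0,0,1],[0,0,0,0,0,0,1],[0,0,0,0,0,0,1],[0,0,0,0,0,0,1],[0,0,0,0,0,0,1],[0,0,0,0,0,0,1]]'
python3 -c "
from h import *
go([559.5,204.5,29],.312)
im=cams.grab_frame('scene');cv2.imwrite('pics/s2.png',cv2.resize(im[110:260,200:420],None,fx=3.6,fy=3.6))"
```

```text
(43, -2, 0) [513.25269232  89.04100367]
(-43, -2, 0) [417.84272406 133.89669548]
(43, 11, 0) [512.29825265 107.04444463]
(-43, 11, 0) [417.62138606 152.53760105]
[330.97996688 176.38552827]
clock: 4.37
eef_pos: [562.6, 206.2, 78.9]
tcp_rot: [-1.569, -0.003, 0.312]
contact_force: [-0.6, -0.4, -0.4]
opening: 1.001
rotvec tool deg [-0.12 -0.02  0.17] shift now-axes cm [-0.36  4.99 -0.08] shift target-axes cm [-0.35  4.99 -0.07]
pos [562.6 206.2  78.9] rot [-1.569 -0.003  0.312] F [-0.6 -0.4 -0.4] op 1.001 base [92.3 10.1] nose 11.0
```

View pics/s2.png

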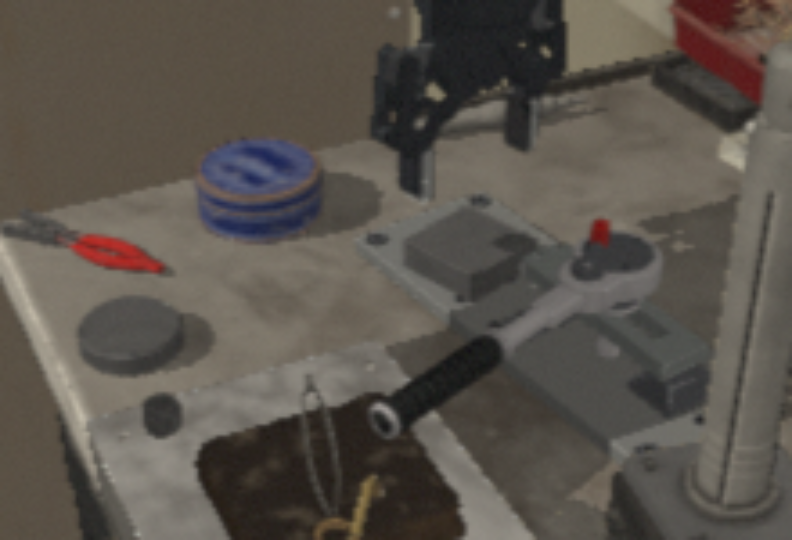

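```bash
python3 -m crank '[[0,0,0,-0.35,1.7,0,1],[0,0,0,0,1.7,0,1],[0,0,0,0,1.6,0,1],[0,0,0,0,0,0,1],[0,0,0,0,0,0,0.6],[0,0,0,0,0,0,0.5],[0,0,0,0,0,0,0.4],[0,0,0,0,0,0,0.4],[0,0,0,0,0,0,0.4],[0,0,0,0,0,0,0.4]]' 30
python3 -c "
from h import *
go([559.5,204.5,29],.312)
im=cams.grab_frame('scene');cv2.imwrite('pics/s3.png',cv2.resize(im[110:260,200:420],None,fx=3.6,fy=3.6))"
```

```text
clock: 5.25
eef_pos: [560.0, 205.6, 30.5]
tcp_rot: [-1.569, -0.005, 0.312]
contact_force: [-0.4, -0.3, -8.6]
opening: 0.716
rotvec tool deg [-0.11 -0.    0.28] shift now-axes cm [-0.08  0.15 -0.09] shift target-axes cm [-0.08  0.15 -0.09]
pos [560.  205.6  30.5] rot [-1.569 -0.005  0.312] F [-0.4 -0.3 -8.6] op 0.716 base [92.1 12.8] nose 11.0
```

View pics/s3.png

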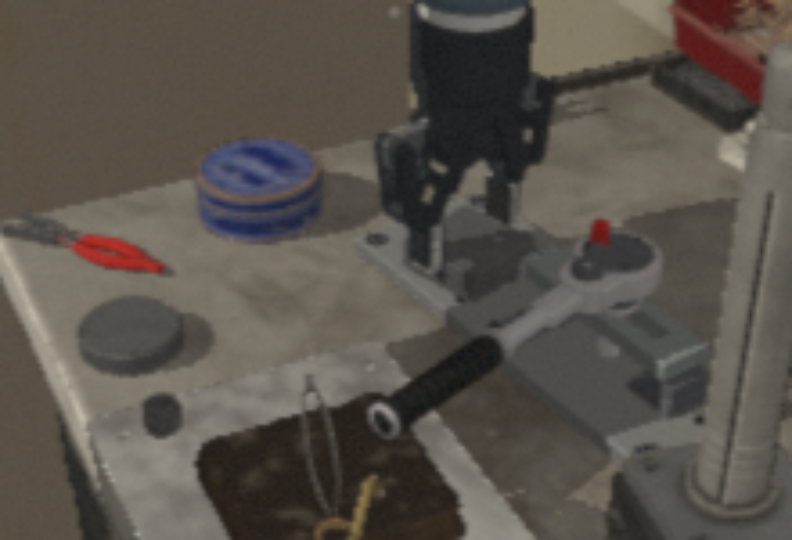

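```bash
python3 -m crank '[[0,4.1,0,0.6,0.1,0,0.4],[0,4.1,0,0.6,0,0,0.4],[0,0,0,0,0,-0.5,0.4],[0,0,0,0,0,-0.5,0.4],[0,0,0,0,0,-0.5,0.4],[0,0,0,0,0,-0.5,0.4],[0,0,0,0,0,0,0.4],[0,0,0,0,0,0,0.4],[0,0,0,0,0,0,0.4],[0,0,0,0,0,0,0.4]]' 30
python3 -c "
from h import *
go([*world(54,0),29],.169)"
```

```text
clock: 6.13
eef_pos: [570.4, 186.3, 30.2]
tcp_rot: [-1.568, 0.004, 0.17]
contact_force: [-1.0, 1.8, -6.5]
opening: 0.715
rotvec tool deg [-0.16  0.06 -0.24] shift now-axes cm [ 0.58  0.12 -1.73] shift target-axes cm [ 0.58  0.12 -1.73]
pos [570.4 186.3  30.2] rot [-1.568  0.004  0.17 ] F [-1.   1.8 -6.5] op 0.715 base [71.3  5.8] nose 11.0
```

```bash
python3 -m crank '[[0,0,0,0.3,0.1,-0.2,0.4],[0,0,0,0.3,0.05,-0.4,0.4],[0,0,0,0,0,-0.4,0.4],[0,0,0,0,0,0,0.4],[0,0,0,0,0,0,0.4],[0,0,0,0,0,0,0.4],[0,0,0,0,0,0,0.4],[0,0,0,0,0,0,0.4],[0,0,0,0,0,0,0.4],[0,0,0,0,0,0,0.4]]' 30
python3 -c "
from h import *
go([*world(54,0),29],.169)
im=cams.grab_frame('scene');cv2.imwrite('pics/s4.png',cv2.resize(im[110:260,200:420],None,fx=3.6,fy=3.6))"
```

```text
clock: 6.97
eef_pos: [574.6, 179.5, 30.0]
tcp_rot: [-1.566, 0.01, 0.171]
contact_force: [-1.3, 0.7, -5.1]
opening: 0.714
rotvec tool deg [-0.3   0.11 -0.6 ] shift now-axes cm [ 0.27  0.1  -0.99] shift target-axes cm [ 0.27  0.1  -0.99]
pos [574.6 179.5  30. ] rot [-1.566  0.01   0.171] F [-1.3  0.7 -5.1] op 0.714 base [63.9  2.7] nose 11.0
```

View pics/s4.png

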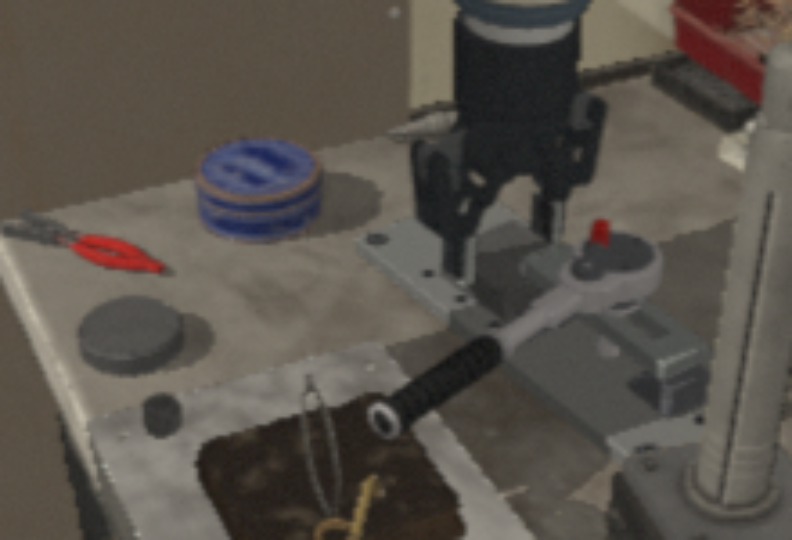

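```bash
python3 -m crank '[[0,0,-0.6,0.25,0.05,-0.3,0.4],[0,0,0,0,0,-0.3,0.4],[0,0,0,0,0,-0.3,0.4],[0,0,0,0,0,-0.2,0.4],[0,0,0,0,0,-0.2,0.4],[0,0,0,0,0,-0.2,0.4],[0,0,0,0,0,-0.2,0.4],[0,0,0,0,0,0,0.4],[0,0,0,0,0,0,0.4],[0,0,0,0,0,0,0.4]]' 30
python3 -c "
from h import *
go([*world(54,0),29],.169)
im=cams.grab_frame('scene');cv2.imwrite('pics/s5.png',cv2.resize(im[150:230,270:390],None,fx=6.6,fy=6.6))"
```

```text
clock: 7.85
eef_pos: [579.1, 167.2, 30.1]
tcp_rot: [-1.557, 0.0, 0.165]
contact_force: [-0.3, 4.2, -5.9]
opening: 0.718
rotvec tool deg [-0.78 -0.25 -0.  ] shift now-axes cm [0.04 0.11 0.3 ] shift target-axes cm [0.04 0.11 0.3 ]
pos [579.1 167.2  30.1] rot [-1.557  0.     0.165] F [-0.3  4.2 -5.9] op 0.718 base [51.   0.4] nose 11.0
```

View pics/s5.png

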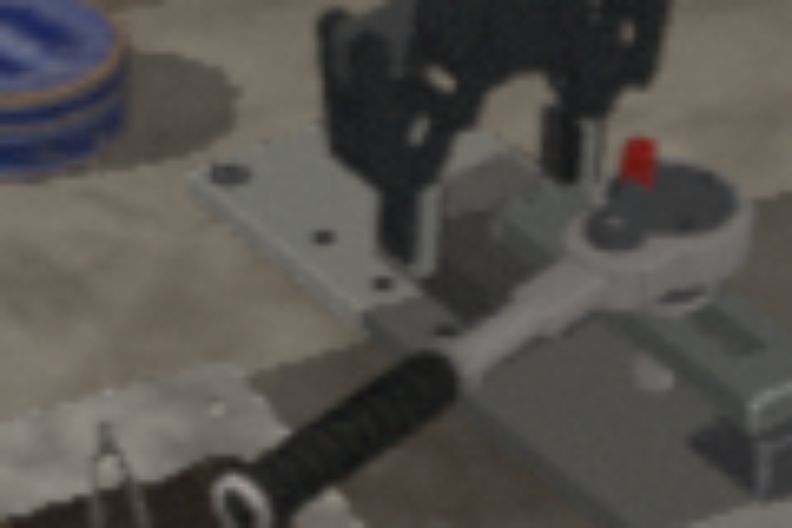

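```bash
python3 -m crank '[[0,0,0,0,0.05,-0.2,0.4],[0,0,0,0,0,-0.2,0.4],[0,0,0,0,0,-0.2,0.4],[0,0,0,0,0,-0.2,0.4],[0,0,0,0,0,-0.2,0.4],[0,0,0,0,0,-0.2,0.4],[0,0,0,0,0,-0.2,0.4],[0,0,0,0,0,-0.2,0.4],[0,0,0,0,0,-0.2,0.4],[0,0,0,0,0,-0.2,0.4]]' 30
python3 -c "
from h import *
go([*world(54,0),29],.169)"
```

```text
clock: 8.73
eef_pos: [580.4, 165.5, 31.1]
tcp_rot: [-1.53, -0.002, 0.152]
contact_force: [-3.6, 15.8, -4.5]
opening: 0.718
rotvec tool deg [-2.31 -0.99  0.12] shift now-axes cm [-0.07  0.23  0.48] shift target-axes cm [-0.06  0.21  0.49]
pos [580.4 165.5  31.1] rot [-1.53  -0.002  0.152] F [-3.6 15.8 -4.5] op 0.718 base [49.1 -0.6] nose 11.0
```

```bash
python3 -m crank '[[-1.5,-0.5,0,0,0.1,0,0.4],[0,0,0,0,0,0,0.4],[0,0,0,0,0,0,1],[0,0,0,0,0,0,1],[0,0,0,0,0,0,1],[0,0,0,0,0,0,1],[0,0,0,0,0,0,1],[0,0,0,0,-2,0,1],[0,0,0,0,-3,0,1],[0,0,0,0,-3,0,1]]' 30
python3 -c "
from h import *
go([*world(54,0),29],.169)
im=cams.grab_frame('scene');cv2.imwrite('pics/s6.png',cv2.resize(im[150:230,270:390],None,fx=6.6,fy=6.6))"
```

```text
clock: 9.57
eef_pos: [579.2, 161.9, 108.7]
tcp_rot: [-1.557, 0.003, 0.16]
contact_force: [-0.6, -0.0, 0.7]
opening: 1.0
rotvec tool deg [-0.77 -0.53 -0.2 ] shift now-axes cm [0.14 7.98 0.72] shift target-axes cm [0.12 7.97 0.83]
pos [579.2 161.9 108.7] rot [-1.557  0.003  0.16 ] F [-0.6 -0.   0.7] op 1.0 base [45.7  1.2] nose 11.0
```

View pics/s6.png

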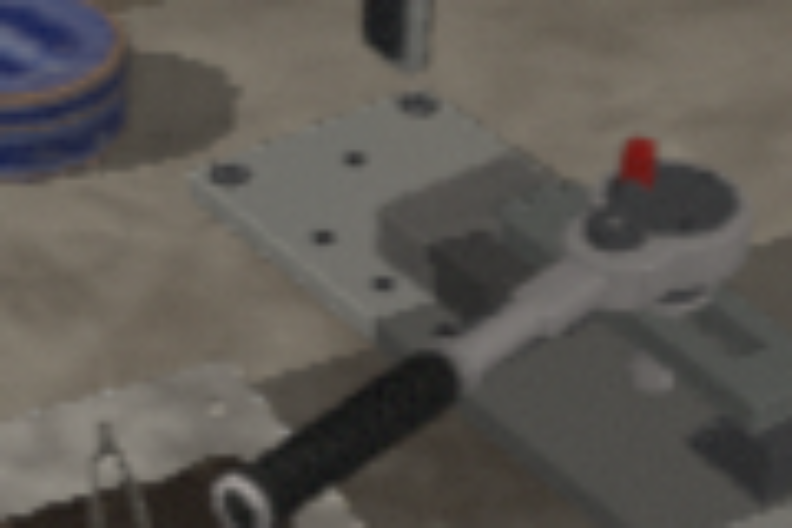

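```bash
python3 - <<'E'
from h import *
S=lambda x,y:(270+x/6.6,150+y/6.6)
for c in [(380,203),(505,150)]: print("outer top corners",base(onz("scene",*S(*c),34)))
print("plate far corner (160,?)",base(onz("scene",*S(190,178),12)),base(onz("scene",*S(395,92),12)))
for p in [(75,31,34),(75,-31,34),(160,55,12),(160,-55,12)]:
    q=proj("scene",[*world(*p[:2]),p[2]]);print(p,(q-[270,150])*6.6)
E
```

```text
outer top corners (np.float64(73.14224359769008), np.float64(29.944709427566888))
outer top corners (np.float64(74.76706868418444), np.float64(-27.67358513233789))
plate far corner (160,?) (np.float64(152.30229478945515), np.float64(56.33406125519567)) (np.float64(157.4824787373761), np.float64(-42.45109869352958))
(75, 31, 34) [374.34848003 201.54186366]
(75, -31, 34) [511.73526492 146.86963509]
(160, 55, 12) [181.28770568 167.52765773]
(160, -55, 12) [416.62313456  79.66543929]
```

```bash
python3 -m crank '[[-0.8,-6,0,0,-1,0,-1],[0,-6,0,0,0,0,-1],[0,0,0,0,0,0,-1],[0,0,0,0,0,0,-1],[0,0,0,0,0,0,-1],[0,0,0,0,0,0,-1],[0,0,0,0,0,0,-1],[0,0,0,0,0,0,-1],[0,0,0,0,0,0,-1],[0,0,0,0,0,0,-1]]'
python3 -c "
from h import *
go([579.7,122.3,103],.37)
for n in('scene','top'):
  im=cams.grab_frame(n);cv2.imwrite(f'pics/{n}7.png',cv2.resize(im[130:230,270:410],None,fx=5.6,fy=5.6))"
```

```text
clock: 10.45
eef_pos: [584.6, 161.5, 128.1]
tcp_rot: [-1.572, -0.011, 0.363]
contact_force: [1.2, 0.4, -0.0]
opening: -0.001
rotvec tool deg [ 0.09 -0.42  0.62] shift now-axes cm [-1.88  2.5  -3.49] shift target-axes cm [-1.88  2.51 -3.48]
pos [584.6 161.5 128.1] rot [-1.572 -0.011  0.363] F [ 1.2  0.4 -0. ] op -0.001 base [44.4 -4.1] nose 11.0
```

View pics/scene7.png

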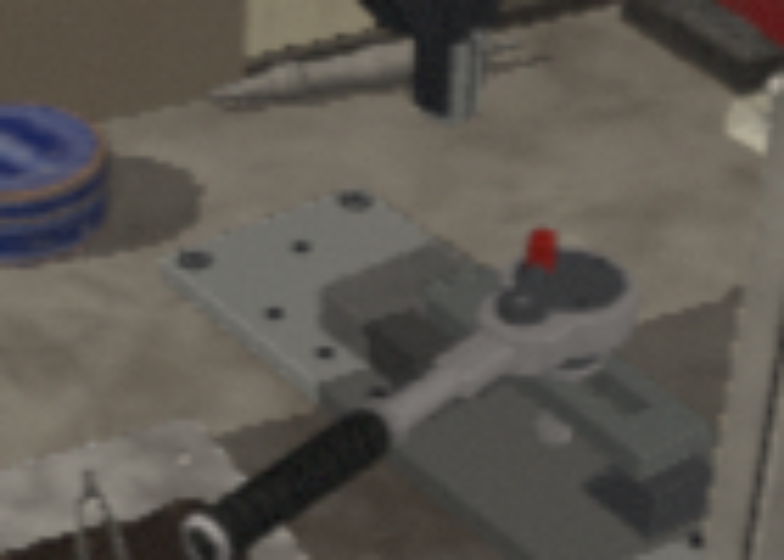

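View pics/top7.png

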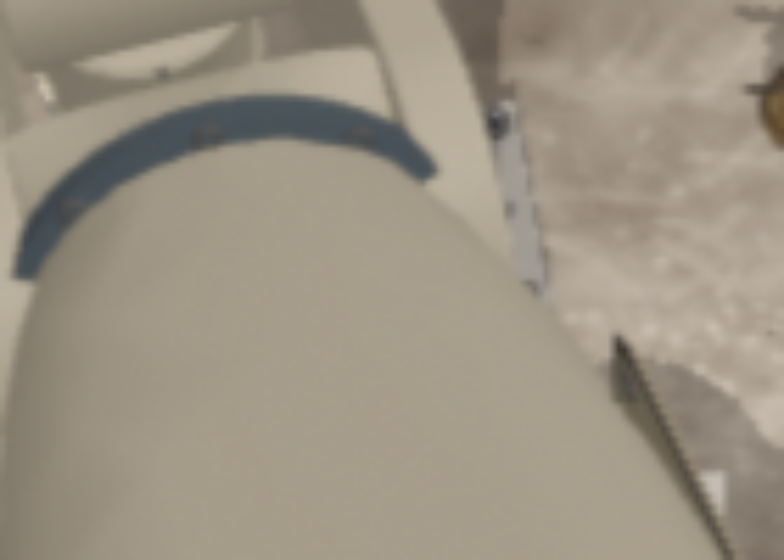

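```bash
python3 -m crank '[[0,-0.4,0.6,-1.9,0,0,-1],[0,0,0,0,0,-1.2,-1],[0,0,0,0,1.2,-1.2,-1],[0,0,0,0,1.2,-0.6,-1],[0,0,0,0,0,0,-1],[0,0,0,0,0,0,-1],[0,0,0,0,0,0,-1],[0,0,0,0,0,0,-1],[0,0,0,0,0,0,-1],[0,0,0,0,0,0,-1]]'
python3 -c "
from h import *
go([590,88,103],.37)
for n in('scene',):
  im=cams.grab_frame(n);cv2.imwrite(f'pics/{n}8.png',cv2.resize(im[130:230,270:410],None,fx=5.6,fy=5.6))"
```

```text
clock: 11.38
eef_pos: [579.5, 124.9, 100.4]
tcp_rot: [-1.572, -0.001, 0.368]
contact_force: [-0.0, -0.1, 0.5]
opening: -0.002
rotvec tool deg [ 0.06 -0.09  0.04] shift now-axes cm [-0.35 -0.26 -3.82] shift target-axes cm [-0.35 -0.26 -3.82]
pos [579.5 124.9 100.4] rot [-1.572e+00 -1.000e-03  3.680e-01] F [-0.  -0.1  0.5] op -0.002 base [9.2 7.2] nose 11.0
```

View pics/scene8.png

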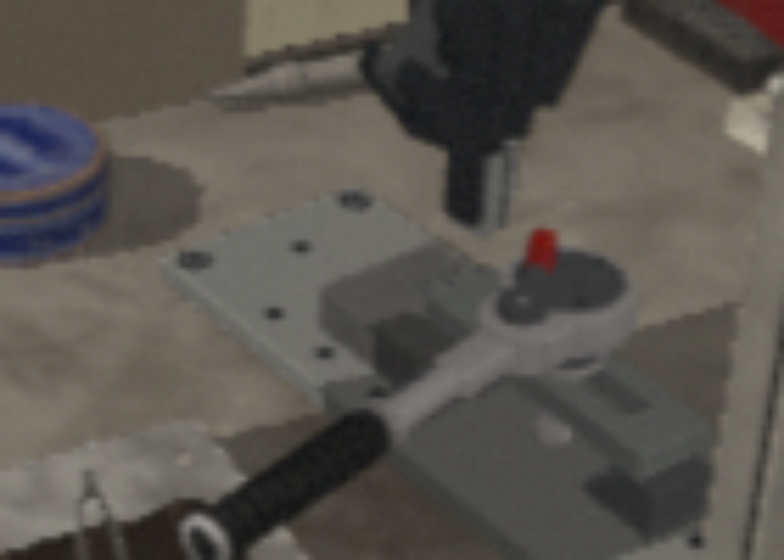

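```bash
python3 -m crank '[[0,0,0,0,-0.15,-0.6,-1],[0,0,0,0,0,-0.6,-1],[0,0,0,0,0,-0.5,-1],[0,0,0,0,0,-0.5,-1],[0,0,0,0,0,-0.4,-1],[0,0,0,0,0,-0.4,-1],[0,0,0,0,0,-0.3,-1],[0,0,0,0,0,-0.3,-1],[0,0,0,0,0,0,-1],[0,0,0,0,0,0,-1]]'
python3 -c "
from h import *
go([590,88,103],.37)
for n in('scene',):
  im=cams.grab_frame(n);cv2.imwrite(f'pics/{n}9.png',cv2.resize(im[130:230,270:410],None,fx=5.6,fy=5.6))"
```

```text
clock: 12.27
eef_pos: [593.5, 94.4, 103.4]
tcp_rot: [-1.56, -0.005, 0.364]
contact_force: [-0.2, -0.3, -0.1]
opening: 0.005
rotvec tool deg [-0.59 -0.33  0.28] shift now-axes cm [-0.55  0.04 -0.47] shift target-axes cm [-0.56  0.04 -0.47]
pos [593.5  94.4 103.4] rot [-1.56  -0.005  0.364] F [-0.2 -0.3 -0.1] op 0.005 base [-23.2  -1.5] nose 11.0
```

View pics/scene9.png

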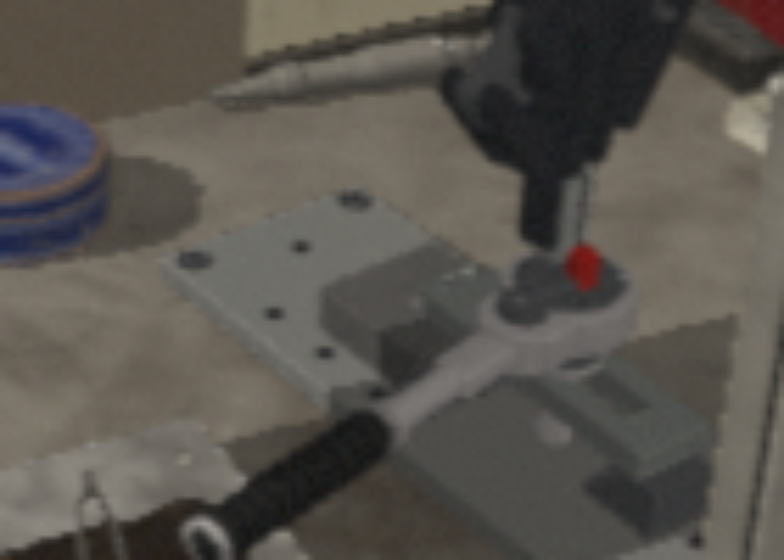

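```bash
python3 - <<'E'
from h import *
print(onz("scene",270+583/5.6,130+265/5.6,95)[:2], onz("scene",270+540/5.6,130+250/5.6,95)[:2])
E
python3 -m crank '[[0,0,0,0,-2,0.5,-1],[0,0,0,0,-3,0.5,-1],[0,0,0,0,-3,0,-1],[0,0,0,0,0,0,-1],[0,0,0,-3,0,0,-1],[0,0,0,-4,0,0,-1],[0,0,0,-4,0,0,-0.2],[0,0,0,-2,0,0,-0.2],[0,0,0,0,0,0,-0.2],[0,0,0,0,0,0,-0.2]]'
python3 -c "
from h import *
go([466,28.5,68],1.94)
for n in('scene','top'):
  im=cams.grab_frame(n);cv2.imwrite(f'pics/{n}10.png',cv2.resize(im[130:260,250:430],None,fx=4.4,fy=4.4))"
```

```text
[594.65746657  73.62750061] [585.74824397  89.09493211]
clock: 13.15
eef_pos: [463.8, 48.9, 184.5]
tcp_rot: [-1.567, -0.001, 0.364]
contact_force: [0.0, -1.0, -0.3]
opening: 0.402
rotvec tool deg [-9.000e-02 -9.029e+01  2.200e-01] shift now-axes cm [-0.53 11.64 -2.03] shift target-axes cm [-1.98 11.65  0.53]
pos [463.8  48.9 184.5] rot [-1.567e+00 -1.000e-03  3.640e-01] F [ 0.  -1.  -0.3] op 0.402 base [-46.2 134. ] nose 11.0
```

View pics/scene10.png

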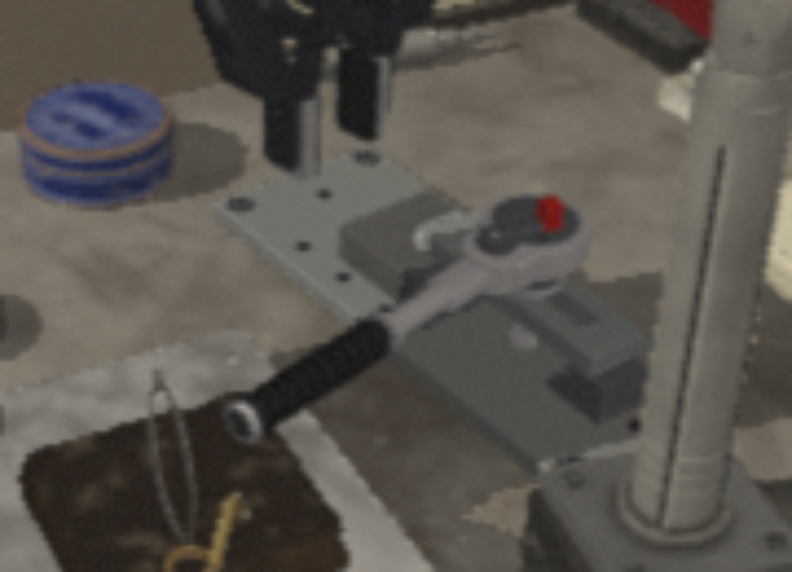

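View pics/top10.png

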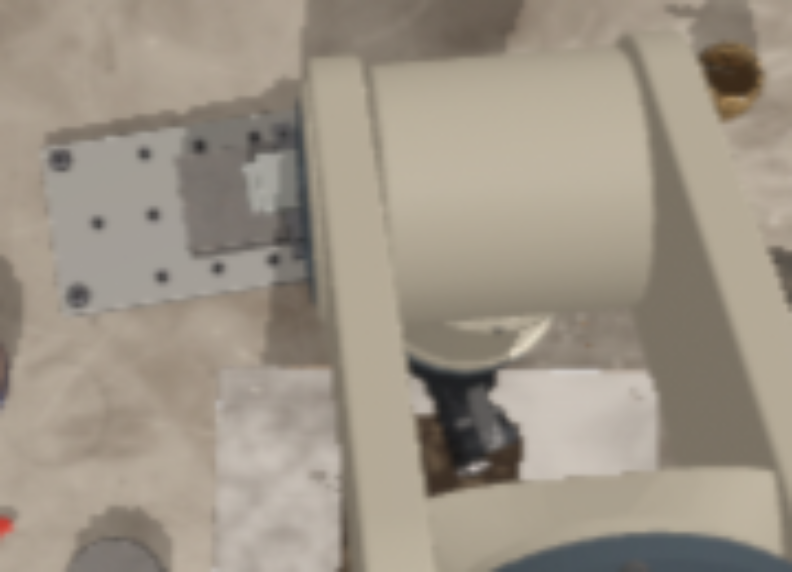

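```bash
python3 - <<'E'
from h import *
p=onz("scene",250+243/4.4,130+422/4.4,75)[:2]; ax=world(-35,0); d=p-ax
print(p,ax,np.linalg.norm(d),np.degrees(np.arctan2(d[1],d[0]))%360, "theta",np.arctan2(d@ex,d@ey))
h=d/np.linalg.norm(d);print("grip point",ax+140*h,"yaw",(np.arctan2(h[1],h[0])%(2*np.pi))-np.pi/2)
E
python3 -m crank '[[0,-7,0,0,0,0,-0.1],[0,-7,0,0,0,0,-0.1],[0,-7,0,0,0,0,-0.1],[0,-7,0,0,0,0,-0.1],[0,-7,0,0,0,0,-0.1],[0,-7,0,0,0,0,-0.1],[0,-7,0,0,0,0,-0.1],[0,-7,0,0,0,0,-0.1],[0,-7,0,0,0,0,-0.1],[0,-7,0,0,0,0,-0.1]]'
python3 -c "
from h import *
go([462,31.5,68],1.94)"
```

```text
[411.12461895  15.80867343] [593.9975  82.5005] 194.65428419229775 200.03638365884035 theta -0.18039287447383712
grip point [462.4709659   34.53414899] yaw 1.9204971918344493
clock: 14.08
eef_pos: [480.4, 52.4, 184.0]
tcp_rot: [-1.579, -0.003, 1.614]
contact_force: [-0.3, -0.3, -0.9]
opening: 0.447
rotvec tool deg [  0.48 -18.71   0.11] shift now-axes cm [-2.04 11.58  2.02] shift target-axes cm [-1.28 11.6   2.47]
pos [480.4  52.4 184. ] rot [-1.579 -0.003  1.614] F [-0.3 -0.3 -0.9] op 0.447 base [-45.6 117.1] nose 11.0
```

```bash
python3 -m crank '[[0.5,-6,0,0,0,0,-0.1],[0,-6,0,0,0,0,-0.1],[0,-6,0,0,0,0,-0.1],[0,0,0,-0.6,0,1.2,-0.1],[0,0,0,-0.6,2,1.2,-0.1],[0,0,0,0,2,0,-0.1],[0,0,0,0,0,0,-0.1],[0,0,0,0,0,0,-0.1],[0,0,0,0,0,0,-0.1],[0,0,0,0,0,0,-0.1]]'
python3 -c "
from h import *
go([462.3,33,68],1.93)
for n in('scene','top'):
  im=cams.grab_frame(n);cv2.imwrite(f'pics/{n}11.png',cv2.resize(im[130:260,250:430],None,fx=4.4,fy=4.4))"
```

```text
clock: 14.92
eef_pos: [472.4, 32.2, 143.7]
tcp_rot: [-1.576, -0.0, 1.941]
contact_force: [-0.4, 0.4, -0.3]
opening: 0.45
rotvec tool deg [0.28 0.66 0.01] shift now-axes cm [0.44 7.56 0.95] shift target-axes cm [0.43 7.57 0.92]
pos [472.4  32.2 143.7] rot [-1.576 -0.     1.941] F [-0.4  0.4 -0.3] op 0.45 base [-64.1 128.3] nose 11.0
```

View pics/scene11.png

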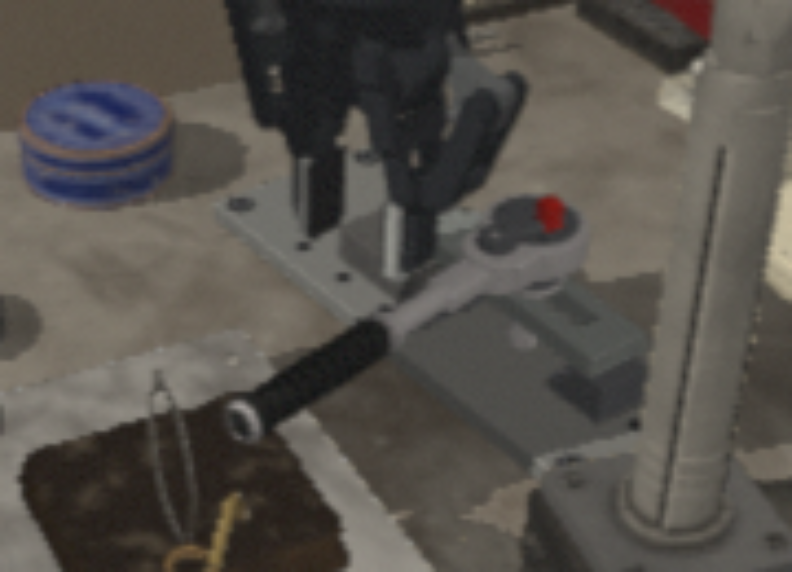

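View pics/top11.png

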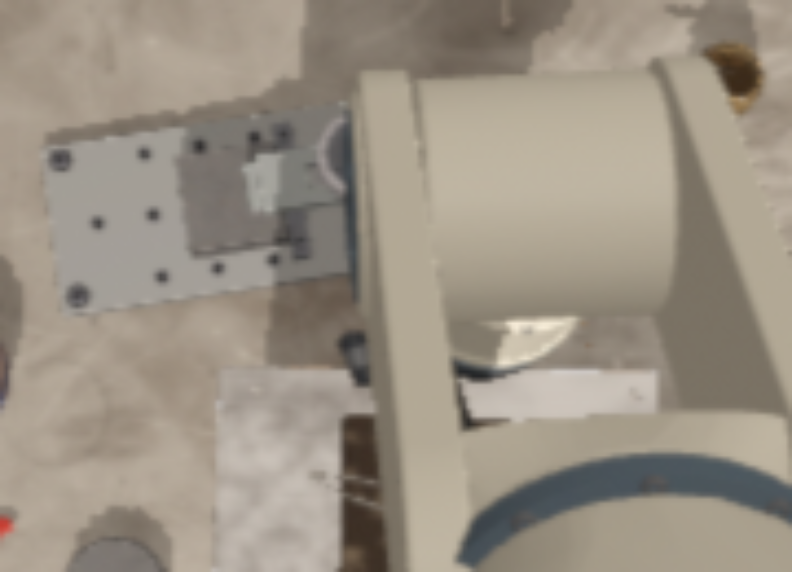

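```bash
python3 -m crank '[[0.3,0.6,0,0.44,0,0.9,-0.1],[0,0,0,0,0,0,-0.1],[0,0,0,0,2.5,0,-0.1],[0,0,0,0,2.5,0,-0.1],[0,0,0,0,2,0,-0.1],[0,0,0,0,0,0,-0.1],[0,0,0,0,0,0,-0.1],[0,0,0,0,0,0,-0.1],[0,0,0,0,0,0,-0.1],[0,0,0,0,0,0,-0.1]]'
python3 -c "
from h import *
go([462.3,33,68],1.93)
for n in('scene',):
  im=cams.grab_frame(n);cv2.imwrite(f'pics/{n}12.png',cv2.resize(im[130:260,250:430],None,fx=4.4,fy=4.4))"
```

```text
clock: 15.85
eef_pos: [465.2, 34.4, 78.6]
tcp_rot: [-1.581, 0.003, 1.93]
contact_force: [-0.1, -0.4, 0.7]
opening: 0.453
rotvec tool deg [ 0.58  0.02 -0.18] shift now-axes cm [-0.03  1.05  0.33] shift target-axes cm [-0.03  1.06  0.32]
pos [465.2  34.4  78.6] rot [-1.581  0.003  1.93 ] F [-0.1 -0.4  0.7] op 0.453 base [-60.7 135.1] nose 11.0
```

View pics/scene12.png

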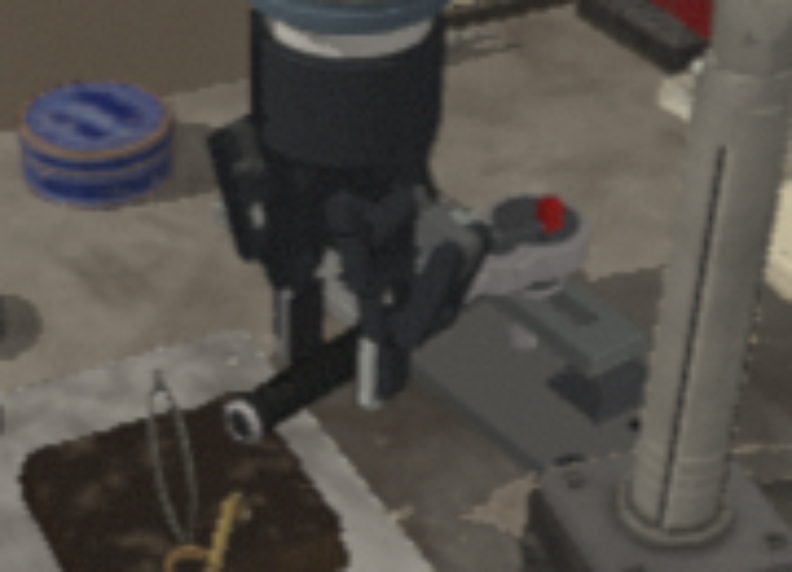

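```bash
python3 -m crank '[[0.5,0,0,0,1,0.3,-0.1],[0,6,0,1.47,0,-0.08,-0.1],[0,6,0,1.47,0,-0.08,-0.1],[0,6,0,1.47,0,-0.08,-0.1],[0,6,0,1.47,0,-0.08,-0.1],[0,6,0,1.47,0,-0.08,-0.1],[0,6,0,1.47,0,-0.08,-0.1],[0,6,0,1.47,0,-0.08,-0.1],[0,6,0,1.47,0,-0.08,-0.1],[0,6,0,1.47,0,-0.08,-0.1]]'
cat >> h.py <<'E'
AX=world(-35,0)
def arm():
    s=r.sense();d=s["eef_pos"][:2]-AX;th=np.arctan2(d@ex,d@ey);y=s["tcp_rot"][2]
    F=s["contact_force"];tx=Ro.from_euler('xyz',s["tcp_rot"]).apply([1,0,0])
    print("R",round(np.hypot(*d),1),"theta tcp",round(th,3),"theta yaw",round(1.74-y,3),"z",round(s["eef_pos"][2],1),"rot",np.round(s["tcp_rot"],3),"F",np.round(F,1),"Fx tool",round(F@tx,1),"t",s["clock"],"q6",np.round(s["qpos"],2))
E
python3 -c "
from h import *
arm()"
```

```text
clock: 16.73
eef_pos: [477.2, 159.3, 66.2]
tcp_rot: [-1.577, 0.007, 0.947]
contact_force: [0.6, -3.8, 0.9]
opening: 0.446
R 139.8 theta tcp 0.751 theta yaw 0.793 z 66.2 rot [-1.577  0.007  0.947] F [ 0.6 -3.8  0.9] Fx tool -2.7 t 16.7333 q6 [ 0.33  0.42  2.02 -0.01  0.7  -0.61]
```

```bash
python3 -m crank '[[0,6,0,1.47,0,-0.08,-0.1],[0,6,0,1.47,0,-0.08,-0.1],[0,6,0,1.47,0,-0.08,-0.1],[0,6,0,1.47,0,-0.08,-0.1],[0,6,0,1.47,0,-0.08,-0.1],[0,6,0,1.47,0,-0.08,-0.1],[0,6,0,1.47,0,-0.08,-0.1],[0,0,0,0,0,0,-0.1],[0,0,0,0,0,0,-0.1],[0,0,0,0,0,0,-0.1]]'
python3 -c "
from h import *
arm()
for n in('scene','top'):
  im=cams.grab_frame(n);cv2.imwrite(f'pics/{n}13.png',cv2.resize(im[130:260,230:410],None,fx=4.4,fy=4.4))"
```

```text
clock: 17.57
eef_pos: [555.3, 213.5, 59.0]
tcp_rot: [-1.587, 0.024, 0.18]
contact_force: [-2.8, -0.5, 1.0]
opening: 0.447
R 136.6 theta tcp 1.453 theta yaw 1.56 z 59.0 rot [-1.587  0.024  0.18 ] F [-2.8 -0.5  1. ] Fx tool -2.9 t 17.5667 q6 [ 0.37  0.54  1.81 -0.02  0.82  0.2 ]
```

View pics/scene13.png

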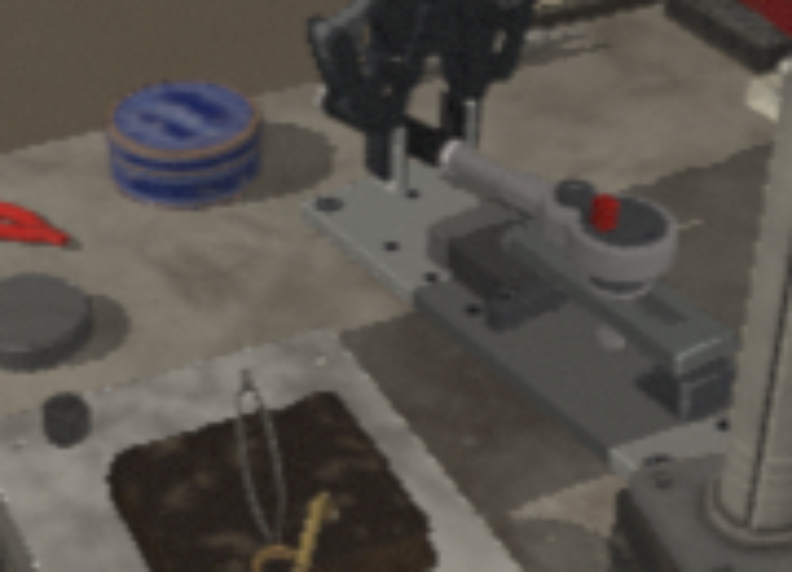

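```bash
python3 -m crank '[[1,0,-1.4,0,-0.8,0.3,-0.1],[0,-6,0,-1.47,0,-0.08,-0.1],[0,-6,0,-1.47,0,-0.08,-0.1],[0,-6,0,-1.47,0,-0.08,-0.1],[0,-6,0,-1.47,0,-0.08,-0.1],[0,-6,0,-1.47,0,-0.08,-0.1],[0,-6,0,-1.47,0,-0.08,-0.1],[0,-6,0,-1.47,0,-0.08,-0.1],[0,-6,0,-1.47,0,-0.08,-0.1],[0,-6,0,-1.47,0,-0.08,-0.1]]'
python3 -c "
from h import *
arm()"
```

```text
clock: 18.5
eef_pos: [457.3, 139.0, 72.8]
tcp_rot: [-1.595, -0.032, 1.177]
contact_force: [2.2, 1.1, 0.0]
opening: 0.449
R 147.9 theta tcp 0.561 theta yaw 0.563 z 72.8 rot [-1.595 -0.032  1.177] F [2.2 1.1 0. ] Fx tool 1.8 t 18.5 q6 [ 0.29  0.36  2.1   0.02  0.64 -0.9 ]
```

```bash
python3 -m crank '[[1.4,-6,1.8,-1.47,0.5,-0.3,-0.1],[0,-6,0,-1.47,0,-0.2,-0.1],[0,-6,0,-1.47,0,-0.2,-0.1],[0,-6,0,-1.47,0,-0.2,-0.1],[0,-6,0,-1.47,0,-0.2,-0.1],[0,-6,0,-1.47,0,-0.2,-0.1],[0,-6,0,-1.47,0,-0.1,-0.1],[0,-6,0,-1.47,0,-0.1,-0.1],[0,-6,0,-1.47,0,-0.1,-0.1],[0,-6,0,-1.47,0,-0.1,-0.1]]'
python3 -c "
from h import *
arm()
for n in('scene','top'):
  im=cams.grab_frame(n);cv2.imwrite(f'pics/{n}14.png',cv2.resize(im[130:260,230:410],None,fx=4.4,fy=4.4))"
```

```text
clock: 19.33
eef_pos: [483.9, -3.2, 74.1]
tcp_rot: [-1.594, 0.006, 2.288]
contact_force: [-0.7, 0.5, -0.7]
opening: 0.452
R 139.5 theta tcp -0.492 theta yaw -0.548 z 74.1 rot [-1.594  0.006  2.288] F [-0.7  0.5 -0.7] Fx tool 0.8 t 19.3333 q6 [-0.02  0.37  2.08  0.02  0.67 -2.32]
```

View pics/scene14.png

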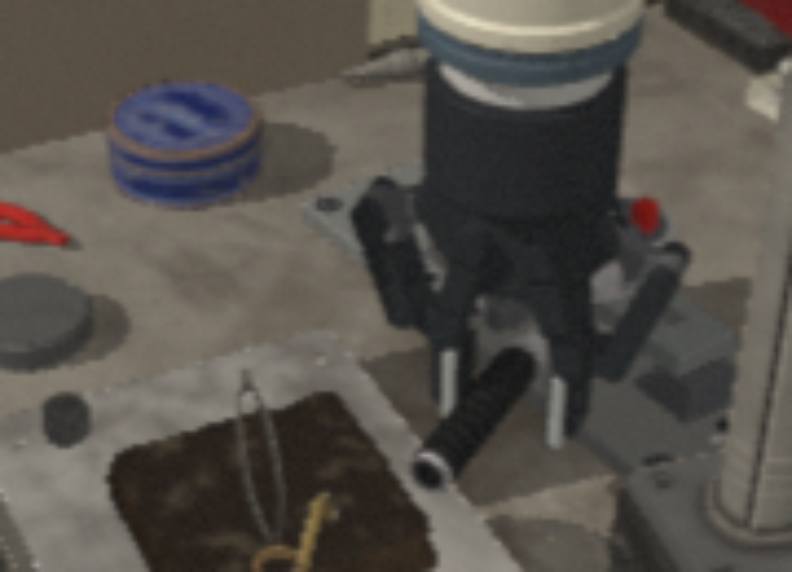

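```bash
python3 -m crank '[[1.3,3,0,1,0.8,0,-0.1],[0,6,0,1.47,0,-0.08,-0.1],[0,6,0,1.47,0,-0.08,-0.1],[0,6,0,1.47,0,-0.08,-0.1],[0,6,0,1.47,0,-0.08,-0.1],[0,6,0,1.47,0,-0.08,-0.1],[0,6,0,1.47,0,-0.08,-0.1],[0,3,0,0.73,0,-0.03,-0.1],[0,3,0,0.73,0,-0.03,-0.1],[0,3,0,0.73,0,-0.03,-0.1]]'
python3 -c "
from h import *
arm()"
```

```text
clock: 20.27
eef_pos: [455.2, 114.4, 70.2]
tcp_rot: [-1.603, -0.004, 1.363]
contact_force: [1.4, -3.8, -1.4]
opening: 0.451
R 142.4 theta tcp 0.395 theta yaw 0.377 z 70.2 rot [-1.603 -0.004  1.363] F [ 1.4 -3.8 -1.4] Fx tool -3.4 t 20.2667 q6 [ 0.25  0.36  2.12 -0.02  0.64 -1.1 ]
```

Still turning at about 3.4 N, as expected for a free-turning nut. I'll continue with smaller steps and watch the force.

```bash
python3 -m crank '[[1.8,3,0,0.73,0.2,-0.05,-0.1],[0,3,0,0.73,0,-0.05,-0.1],[0,3,0,0.73,0,-0.05,-0.1],[0,3,0,0.73,0,-0.05,-0.1],[0,3,0,0.73,0,-0.05,-0.1],[0,3,0,0.73,0,-0.05,-0.1],[0,3,0,0.73,0,-0.05,-0.1],[0,3,0,0.73,0,-0.05,-0.1],[0,3,0,0.73,0,-0.05,-0.1],[0,3,0,0.73,0,-0.05,-0.1]]'
python3 -c "
from h import *
arm()"
```

```text
clock: 21.1
eef_pos: [485.2, 180.9, 71.4]
tcp_rot: [-1.575, -0.01, 0.777]
contact_force: [0.1, -3.3, -2.2]
opening: 0.448
R 146.6 theta tcp 0.905 theta yaw 0.963 z 71.4 rot [-1.575 -0.01   0.777] F [ 0.1 -3.3 -2.2] Fx tool -2.2 t 21.1 q6 [ 0.35  0.42  2.    0.    0.71 -0.42]
```

```bash
python3 -m crank '[[0,2,0,0.73,0.3,-0.1,-0.1],[0,3,0,0.73,0,-0.1,-0.1],[0,3,0,0.73,0,-0.1,-0.1],[0,3,0,0.73,0,-0.1,-0.1],[0,3,0,0.73,0,-0.1,-0.1],[0,3,0,0.73,0,-0.1,-0.1],[0,3,0,0.73,0,-0.1,-0.1],[0,3,0,0.73,0,-0.1,-0.1],[0,3,0,0.73,0,-0.1,-0.1],[0,2,0,0.73,0,-0.05,-0.1]]'
python3 -c "
from h import *
arm()
for n in('scene',):
  im=cams.grab_frame(n);cv2.imwrite(f'pics/{n}15.png',cv2.resize(im[150:250,270:410],None,fx=5.6,fy=5.6))"
```

```text
clock: 21.93
eef_pos: [538.3, 214.0, 69.4]
tcp_rot: [-1.566, -0.003, 0.222]
contact_force: [-6.1, 0.9, -1.2]
opening: 0.45
R 142.8 theta tcp 1.34 theta yaw 1.518 z 69.4 rot [-1.566 -0.003  0.222] F [-6.1  0.9 -1.2] Fx tool -5.8 t 21.9333 q6 [0.37 0.5  1.86 0.01 0.78 0.15]
```

View pics/scene15.png

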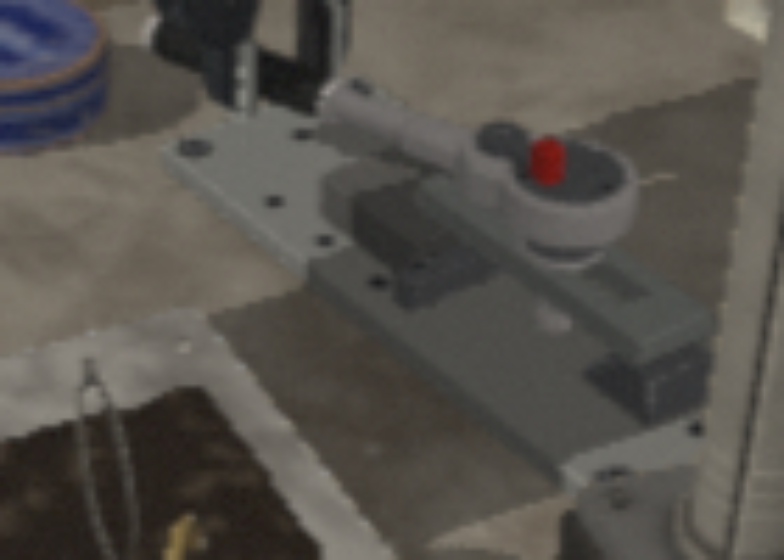

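```bash
python3 -m crank '[[0,-2,0,0.3,0,0,-0.1],[0,0,0,0.3,0,0,-0.1],[0,0,0,0.3,0,0,-0.1],[0,0,0,0.3,0,0,-0.1],[0,0,0,0.3,0,0,-0.1],[0,0,0,0.3,0,0,-0.1],[0,0,0,0,0,0,-0.1],[0,0,0,0,0,0,-0.1],[0,0,0,0,0,0,-0.1],[0,0,0,0,0,0,-0.1]]'
python3 -c "
from h import *
arm()"
```

```text
clock: 22.82
eef_pos: [553.8, 221.1, 70.3]
tcp_rot: [-1.564, -0.005, 0.242]
contact_force: [0.1, 0.7, -0.8]
opening: 0.451
R 144.3 theta tcp 1.457 theta yaw 1.498 z 70.3 rot [-1.564 -0.005  0.242] F [ 0.1  0.7 -0.8] Fx tool 0.2 t 22.8167 q6 [0.37 0.52 1.83 0.01 0.79 0.13]
```

```bash
python3 -m crank '[[0,-6,0,-1.47,0.2,-0.2,-0.1],[0,-6,0,-1.47,0,-0.15,-0.1],[0,-6,0,-1.47,0,-0.15,-0.1],[0,-6,0,-1.47,0,-0.15,-0.1],[0,-6,0,-1.47,0,-0.15,-0.1],[0,-6,0,-1.47,0,-0.15,-0.1],[0,-6,0,-1.47,0,-0.15,-0.1],[0,-6,0,-1.47,0,-0.15,-0.1],[0,-6,0,-1.47,0,-0.15,-0.1],[0,-6,0,-1.47,0,-0.15,-0.1]]'
python3 -c "
from h import *
arm()"
```

```text
clock: 23.65
eef_pos: [462.6, 119.1, 69.2]
tcp_rot: [-1.587, -0.021, 1.336]
contact_force: [-0.7, 1.1, -0.4]
opening: 0.446
R 136.4 theta tcp 0.441 theta yaw 0.404 z 69.2 rot [-1.587 -0.021  1.336] F [-0.7  1.1 -0.4] Fx tool 0.9 t 23.65 q6 [ 0.24  0.37  2.09  0.02  0.65 -1.11]
```

```bash
python3 -m crank '[[1,-6,1.2,-1.47,0,0.1,-0.1],[0,-6,0,-1.47,0,0,-0.1],[0,-6,0,-1.47,0,0,-0.1],[0,-6,0,-1.47,0,-0.05,-0.1],[0,-6,0,-1.47,0,-0.05,-0.1],[0,-6,0,-1.47,0,-0.1,-0.1],[0,-6,0,-1.47,0,-0.1,-0.1],[0,-6,0,-1.47,0,-0.1,-0.1],[0,0,0,0,0,0,-0.1],[0,0,0,0,0,0,-0.1]]'
python3 -c "
from h import *
arm()"
```

```text
clock: 24.48
eef_pos: [483.9, 2.2, 71.0]
tcp_rot: [-1.577, 0.002, 2.215]
contact_force: [-0.1, 0.5, 0.4]
opening: 0.449
R 136.3 theta tcp -0.461 theta yaw -0.475 z 71.0 rot [-1.577e+00  2.000e-03  2.215e+00] F [-0.1  0.5  0.4] Fx tool 0.4 t 24.4833 q6 [ 0.    0.38  2.07  0.    0.69 -2.22]
```

```bash
python3 - <<'E'
from h import *
th=1.40;h=np.cos(th)*ey+np.sin(th)*ex; left=np.array([h[1],-h[0]])  # looking along -h, left = rot90ccw(-h)
left=np.array([h[1],-h[0]])
for s,n in((1,'loosen'),(-1,'tighten')):
    p=AX+3*h+s*11.6*left; q=proj("scene",[*p,94]);print(n,(q-[270,150])*5.6)
p=AX+29*h;print("pin",(proj("scene",[*p,86])-[270,150])*5.6,"axis",(proj("scene",[*AX,85])-[270,150])*5.6)
h=np.array([-.932,-.362]);print(np.array([h[1],-h[0]]))
im=cams.grab_frame("scene");cv2.imwrite("pics/scene16.png",cv2.resize(im[150:250,270:410],None,fx=5.6,fy=5.6))
im=cams.grab_frame("top");cv2.imwrite("pics/top16.png",cv2.resize(im[130:230,270:410],None,fx=5.6,fy=5.6))
E
```

```text
loosen [580.90443531 128.92021046]
tighten [542.3161302  152.74006763]
pin [505.76016068 132.09898295] axis [566.02509446 164.14977535]
[-0.362  0.932]
```

View pics/scene16.png

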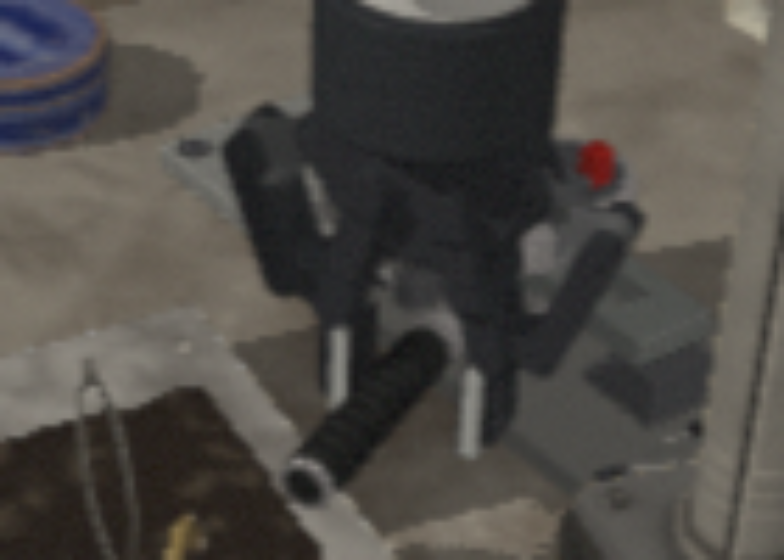

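View pics/top16.png

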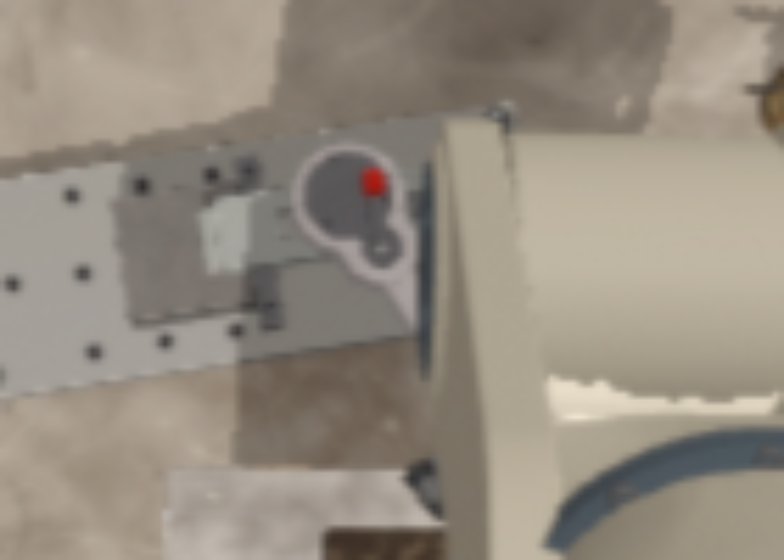

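```bash
python3 -m crank '[[0,4,0,1,0.3,0.3,-0.1],[0,4,0,0.98,0,-0.04,-0.1],[0,4,0,0.98,0,-0.04,-0.1],[0,4,0,0.98,0,-0.04,-0.1],[0,3,0,0.73,0,-0.03,-0.1],[0,3,0,0.73,0,-0.03,-0.1],[0,3,0,0.73,0,-0.03,-0.1],[0,3,0,0.73,0,-0.03,-0.1],[0,3,0,0.73,0,-0.03,-0.1],[0,3,0,0.73,0,-0.03,-0.1]]'
python3 -c "
from h import *
arm()"
```

```text
clock: 25.42
eef_pos: [453.2, 85.6, 68.7]
tcp_rot: [-1.583, 0.0, 1.576]
contact_force: [3.9, -6.0, -4.2]
opening: 0.448
R 140.9 theta tcp 0.191 theta yaw 0.164 z 68.7 rot [-1.583  0.     1.576] F [ 3.9 -6.  -4.2] Fx tool -6.0 t 25.4167 q6 [ 0.19  0.36  2.12 -0.    0.65 -1.39]
```

```bash
python3 -m crank '[[0.5,2,0,0.5,0,-0.02,-0.1],[0,2,0,0.5,0,-0.02,-0.1],[0,2,0,0.5,0,-0.02,-0.1],[0,2,0,0.5,0,-0.02,-0.1],[0,2,0,0.5,0,-0.02,-0.1],[0,2,0,0.5,0,-0.02,-0.1],[0,2,0,0.5,0,-0.02,-0.1],[0,2,0,0.5,0,-0.02,-0.1],[0,2,0,0.5,0,-0.02,-0.1],[0,2,0,0.5,0,-0.02,-0.1]]'
python3 -c "
from h import *
arm()"
```

```text
clock: 26.25
eef_pos: [458.8, 141.8, 68.9]
tcp_rot: [-1.577, 0.001, 1.193]
contact_force: [2.1, -5.6, -2.0]
opening: 0.453
R 147.6 theta tcp 0.583 theta yaw 0.547 z 68.9 rot [-1.577e+00  1.000e-03  1.193e+00] F [ 2.1 -5.6 -2. ] Fx tool -4.4 t 26.25 q6 [ 0.3   0.38  2.08 -0.01  0.68 -0.89]
```

```bash
python3 -m crank '[[0,3,0,0.73,0,-0.15,-0.1],[0,3,0,0.73,0,-0.15,-0.1],[0,3,0,0.73,0,-0.15,-0.1],[0,3,0,0.73,0,-0.15,-0.1],[0,3,0,0.73,0,-0.1,-0.1],[0,3,0,0.73,0,-0.1,-0.1],[0,3,0,0.73,0,-0.1,-0.1],[0,3,0,0.73,0,-0.1,-0.1],[0,3,0,0.73,0,-0.1,-0.1],[0,3,0,0.73,0,-0.1,-0.1]]'
python3 -c "
from h import *
arm()
for n in('scene','top'):
  im=cams.grab_frame(n);cv2.imwrite(f'pics/{n}17.png',cv2.resize(im[150:250,270:410],None,fx=5.6,fy=5.6))"
```

```text
clock: 27.08
eef_pos: [500.8, 197.4, 66.4]
tcp_rot: [-1.577, 0.013, 0.63]
contact_force: [-0.1, -0.2, -0.7]
opening: 0.448
R 148.0 theta tcp 1.059 theta yaw 1.11 z 66.4 rot [-1.577  0.013  0.63 ] F [-0.1 -0.2 -0.7] Fx tool -0.2 t 27.0833 q6 [ 0.38  0.46  1.94 -0.01  0.75 -0.24]
```

View pics/scene17.png

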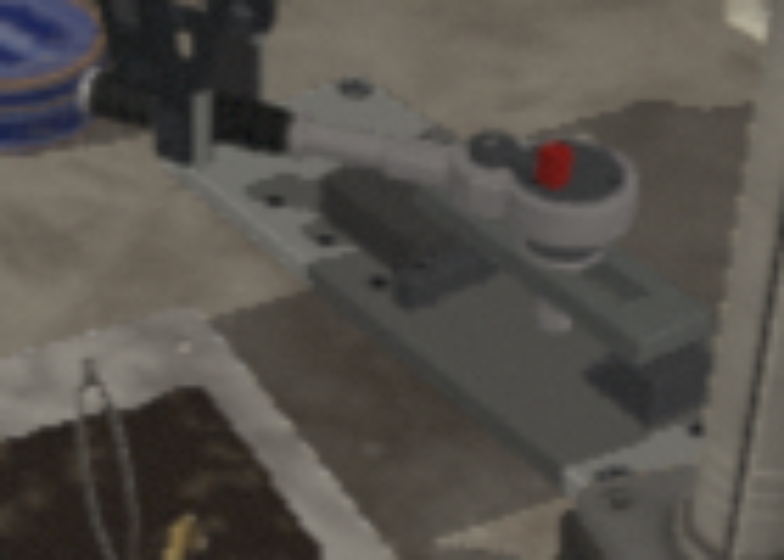

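```bash
python3 - <<'E'
import cv2,numpy as np
def g(n): return cv2.cvtColor(cv2.imread(f"pics/{n}.png"),cv2.COLOR_BGR2GRAY).astype(np.float32)
# scene9/7/8: crop [130:230,270:410] x5.6 ; scene15,17: crop[150:250,270:410] x5.6
A={'7':g("scene7")[112:],'9':g("scene9")[112:],'15':g("scene15")[:448],'17':g("scene17")[:448]}
def pc(a,b,x0,y0,x1,y1):
    a=a[y0:y1,x0:x1];b=b[y0:y1,x0:x1];w=cv2.createHanningWindow(a.shape[::-1],cv2.CV_32F)
    return np.round(np.array(cv2.phaseCorrelate(a,b,w)[0])/5.6,2)
for nm,box in {'strap mid side':(590,250,720,360),'head rim':(510,190,650,280),'ref screw':(540,420,640,448),'stud/plate':(330,270,560,440),'pad ref':(100,300,350,440)}.items():
    print(nm,[ (k,pc(A[k[0]],A[k[1]],*box)) for k in [('7','9'),('7','15'),('15','17'),('7','17')]])
E
python3 -m crank '[[0,1.5,0,0.4,0,-0.1,-0.1],[0,1.5,0,0.4,0,-0.1,-0.1],[0,1.5,0,0.4,0,-0.1,-0.1],[0,0,0,0,0,0,-0.1],[0,0,0,0,0,0,-0.1],[0,0,0,0,0,0,-0.1],[0,0,0,0,0,0,-0.1],[0,0,0,0,0,0,-0.1],[0,0,0,0,0,0,-0.1],[0,0,0,0,0,0,-0.1]]'
python3 -c "
from h import *
arm()"
```

```text
strap mid side [(('7', '9'), array([ 0.1 , -0.01])), (('7', '15'), array([0.1 , 0.01])), (('15', '17'), array([0.1 , 0.02])), (('7', '17'), array([ 0.1 , -0.03]))]
head rim [(('7', '9'), array([ 0.02, -0.  ])), (('7', '15'), array([0.06, 0.98])), (('15', '17'), array([ 0.02, -0.01])), (('7', '17'), array([0.  , 0.92]))]
ref screw [(('7', '9'), array([0.02, 0.02])), (('7', '15'), array([-0.01, -0.05])), (('15', '17'), array([0.02, 0.01])), (('7', '17'), array([-0.05,  0.03]))]
stud/plate [(('7', '9'), array([-0.02,  0.  ])), (('7', '15'), array([ 0.08, -0.01])), (('15', '17'), array([-0.  ,  0.02])), (('7', '17'), array([-0.11, -0.01]))]
pad ref [(('7', '9'), array([0.01, 0.02])), (('7', '15'), array([-0.01,  0.02])), (('15', '17'), array([0.01, 0.01])), (('7', '17'), array([ 0.01, -0.  ]))]
clock: 28.02
eef_pos: [508.2, 204.0, 66.4]
tcp_rot: [-1.576, 0.013, 0.56]
contact_force: [0.1, 0.6, 0.3]
opening: 0.452
R 148.8 theta tcp 1.125 theta yaw 1.18 z 66.4 rot [-1.576  0.013  0.56 ] F [0.1 0.6 0.3] Fx tool 0.4 t 28.0167 q6 [ 0.38  0.47  1.92 -0.01  0.76 -0.17]
```

```bash
python3 - <<'E'
from h import *
p=AX
for z in(86,85,84,83): print(z,proj("scene",[*p,z]))
E
python3 -m crank '[[0,1.5,0,0.4,0,-0.1,-0.1],[0,1.5,0,0.4,0,-0.1,-0.1],[0,1.5,0,0.4,0,-0.1,-0.1],[0,1.5,0,0.4,0,0,-0.1],[0,1,0,0.3,0,0,-0.1],[0,1,0,0.3,0,0,-0.1],[0,0,0,0,0,0,-0.1],[0,0,0,0,0,0,-0.1],[0,0,0,0,0,0,-0.1],[0,0,0,0,0,0,-0.1]]'
python3 -c "
from h import *
arm()
for n in('scene','top'):
  im=cams.grab_frame(n);cv2.imwrite(f'pics/{n}18r.png',im);cv2.imwrite(f'pics/{n}18.png',cv2.resize(im[150:250,270:410],None,fx=5.6,fy=5.6))"
```

```text
86 [371.11825449 178.91182898]
85 [371.07590973 179.31245988]
84 [371.03362146 179.71255618]
83 [370.99138959 180.11211893]
clock: 28.85
eef_pos: [527.5, 211.4, 65.1]
tcp_rot: [-1.578, 0.018, 0.411]
contact_force: [-0.6, -0.7, 0.8]
opening: 0.453
R 145.0 theta tcp 1.264 theta yaw 1.329 z 65.1 rot [-1.578  0.018  0.411] F [-0.6 -0.7  0.8] Fx tool -0.8 t 28.85 q6 [ 0.38  0.5   1.87 -0.01  0.79 -0.02]
```

View pics/scene18.png

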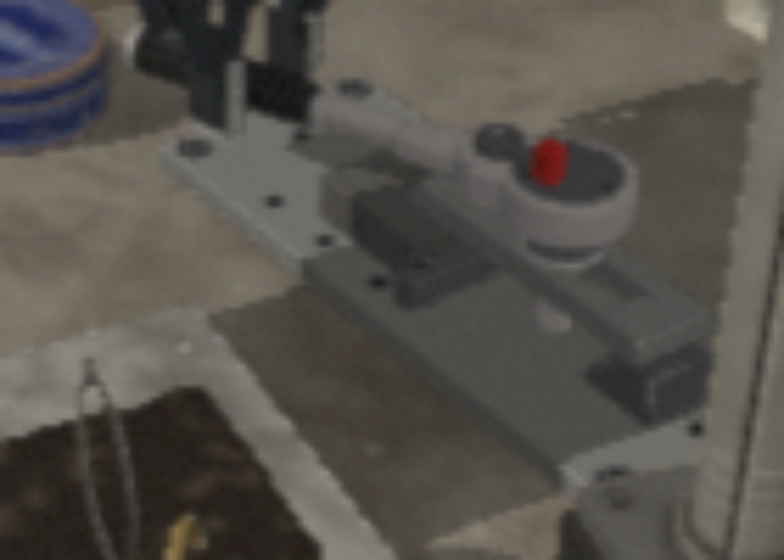

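```bash
python3 - <<'E'
from h import *
for c in [(135,50),(305,102)]:
    p=onz("scene",270+c[0]/5.6,150+c[1]/5.6,75)[:2];d=p-AX;print(np.hypot(*d),np.arctan2(d@ex,d@ey))
E
python3 -m crank '[[0,1,0,0.4,0,-0.05,-0.1],[0,1,0,0.3,0,0,-0.1],[0,1,0,0.3,0,0,-0.1],[0,1,0,0.3,0,0,-0.1],[0,1,0,0.3,0,0,-0.1],[0,0,0,0.3,0,0,-0.1],[0,0,0,0.3,0,0,-0.1],[0,0,0,0.3,0,0,-0.1],[0,0,0,0,0,0,-0.1],[0,0,0,0,0,0,-0.1]]'
python3 -c "
from h import *
arm()
for n in('scene','top'):
  im=cams.grab_frame(n);cv2.imwrite(f'pics/{n}19.png',cv2.resize(im[150:250,270:410],None,fx=5.6,fy=5.6))"
```

```text
191.24926766184862 1.1600158088851487
112.2925596408917 1.172198039907689
clock: 29.78
eef_pos: [550.9, 220.7, 63.5]
tcp_rot: [-1.578, 0.023, 0.31]
contact_force: [-0.2, -0.3, -0.2]
opening: 0.447
R 144.7 theta tcp 1.438 theta yaw 1.43 z 63.5 rot [-1.578  0.023  0.31 ] F [-0.2 -0.3 -0.2] Fx tool -0.2 t 29.7833 q6 [ 0.38  0.53  1.81 -0.01  0.82  0.08]
```

View pics/top19.png

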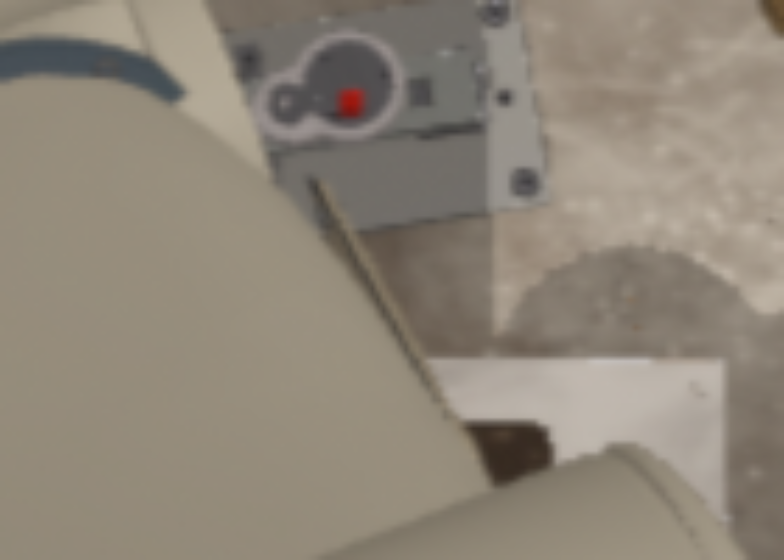

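```bash
python3 -m crank '[[0.4,-6,-1.3,-1.47,0,-0.15,-0.1],[0,-6,0,-1.47,-0.4,-0.15,-0.1],[0,-6,0,-1.47,0,-0.15,-0.1],[0,-6,0,-1.47,0,-0.15,-0.1],[0,-6,0,-1.47,0,-0.15,-0.1],[0,-6,0,-1.47,0,-0.15,-0.1],[0,-6,0,-1.47,0,-0.15,-0.1],[0,-6,0,-1.47,0,-0.1,-0.1],[0,-6,0,-1.47,0,-0.1,-0.1],[0,-6,0,-1.47,0,-0.1,-0.1]]'
python3 -c "
from h import *
arm()"
python3 -m crank '[[0.5,3,0,0.8,0,0,-0.1],[0,3,0,0.8,0,-0.04,-0.1],[0,3,0,0.73,0,-0.04,-0.1],[0,2,0,0.5,0,-0.04,-0.1],[0,2,0,0.5,0,-0.04,-0.1],[0,2,0,0.5,0,-0.04,-0.1],[0,2,0,0.5,0,-0.04,-0.1],[0,2,0,0.5,0,-0.02,-0.1],[0,2,0,0.5,0,-0.02,-0.1],[0,2,0,0.5,0,-0.02,-0.1]]'
python3 -c "
from h import *
arm()"
```

```text
clock: 30.72
eef_pos: [465.7, 113.0, 70.2]
tcp_rot: [-1.587, -0.013, 1.403]
contact_force: [0.2, 1.4, -0.6]
opening: 0.448
R 131.9 theta tcp 0.402 theta yaw 0.337 z 70.2 rot [-1.587 -0.013  1.403] F [ 0.2  1.4 -0.6] Fx tool 1.4 t 30.7167 q6 [ 0.23  0.37  2.09  0.01  0.66 -1.18]
clock: 31.55
eef_pos: [487.6, 163.0, 72.4]
tcp_rot: [-1.575, -0.014, 0.993]
contact_force: [-0.3, -4.9, -2.0]
opening: 0.45
R 133.4 theta tcp 0.817 theta yaw 0.747 z 72.4 rot [-1.575 -0.014  0.993] F [-0.3 -4.9 -2. ] Fx tool -4.3 t 31.55 q6 [ 0.32  0.41  2.01  0.01  0.71 -0.68]
```

```bash
python3 -m crank '[[0,1,0,0.25,0,0.1,-0.1],[0,1,0,0.25,0,0.1,-0.1],[0,1,0,0.25,0,0.1,-0.1],[0,1,0,0.25,0,0.1,-0.1],[0,1,0,0.25,0,0,-0.1],[0,1,0,0.25,0,0,-0.1],[0,1,0,0.25,0,0,-0.1],[0,1,0,0.25,0,0,-0.1],[0,1,0,0.25,0,0,-0.1],[0,1,0,0.25,0,0,-0.1]]'
python3 -c "
from h import *
arm()"
python3 -m crank '[[0,1,0,0.25,0,0.1,-0.1],[0,1,0,0.25,0,0,-0.1],[0,1,0,0.25,0,0,-0.1],[0,1,0,0.25,0,0,-0.1],[0,1,0,0.25,0,0,-0.1],[0,1,0,0.25,0,0,-0.1],[0,1,0,0.25,0,0,-0.1],[0,1,0,0.25,0,0,-0.1],[0,1,0,0.25,0,0,-0.1],[0,1,0,0.25,0,0,-0.1]]'
python3 -c "
from h import *
arm()
im=cams.grab_frame('scene');cv2.imwrite('pics/scene20.png',cv2.resize(im[150:250,270:410],None,fx=5.6,fy=5.6))"
```

```text
clock: 32.38
eef_pos: [499.5, 184.2, 72.3]
tcp_rot: [-1.574, -0.01, 0.805]
contact_force: [-0.6, -6.1, -1.6]
opening: 0.45
R 138.9 theta tcp 0.991 theta yaw 0.935 z 72.3 rot [-1.574 -0.01   0.805] F [-0.6 -6.1 -1.6] Fx tool -4.9 t 32.3833 q6 [ 0.35  0.44  1.97  0.    0.73 -0.46]
clock: 33.22
eef_pos: [520.9, 205.3, 73.3]
tcp_rot: [-1.571, -0.015, 0.61]
contact_force: [0.0, 0.2, -0.8]
opening: 0.448
R 142.9 theta tcp 1.203 theta yaw 1.13 z 73.3 rot [-1.571 -0.015  0.61 ] F [ 0.   0.2 -0.8] Fx tool 0.1 t 33.2167 q6 [ 0.37  0.46  1.91  0.01  0.75 -0.24]
```

View pics/scene20.png

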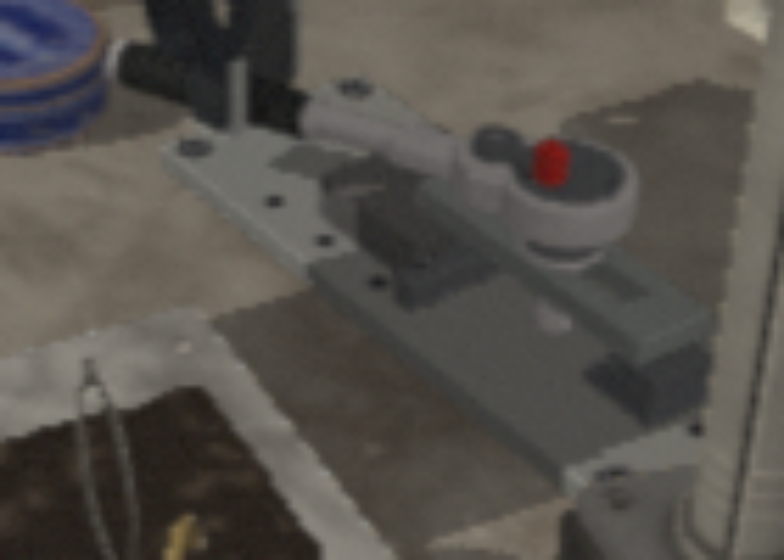

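```bash
python3 - <<'E'
import cv2,numpy as np
def g(n): return cv2.cvtColor(cv2.imread(f"pics/{n}.png"),cv2.COLOR_BGR2GRAY).astype(np.float32)
A={'7':g("scene7")[112:],'9':g("scene9")[112:]}
for k in('15','17','18','19','20'): A[k]=g("scene"+k)[:448]
# scene13: crop rows130,cols230 x4.4 -> bring to rows150,cols270 x5.6
m=g("scene13"); m=m[int(20*4.4):,int(40*4.4):]; m=cv2.resize(m,None,fx=5.6/4.4,fy=5.6/4.4,interpolation=cv2.INTER_CUBIC)[:448,:784]; A['13']=m
def pc(a,b,x0,y0,x1,y1):
    a=a[y0:y1,x0:x1];b=b[y0:y1,x0:x1];w=cv2.createHanningWindow(a.shape[::-1],cv2.CV_32F)
    return np.round(np.array(cv2.phaseCorrelate(a,b,w)[0])/5.6,2)
for nm,box in {'head rim':(510,190,650,280),'rim2':(530,200,640,270),'toe':(400,170,520,260),'ref':(100,300,350,440)}.items():
    print(nm,[(k,pc(A['15'],A[k],*box).tolist()) for k in A])
E
python3 -m crank '[[0,-6,0,-1.47,0,-0.1,-0.1],[0,-6,0,-1.47,0,-0.15,-0.1],[0,-6,0,-1.47,0,-0.1,-0.1],[0,-6,0,-1.47,0,-0.1,-0.1],[0,-6,0,-1.47,0,-0.1,-0.1],[0,-6,0,-1.47,0,-0.1,-0.1],[0,-6,0,-1.47,0,-0.1,-0.1],[0,-6,0,-1.47,0,-0.1,-0.1],[0,-6,0,-1.47,0,-0.1,-0.1],[0,-6,0,-1.47,0,-0.1,-0.1]]'
python3 -c "
from h import *
arm()"
```

```text
head rim [('7', [-0.06, -0.98]), ('9', [-0.05, 0.02]), ('15', [-0.0, 0.0]), ('17', [0.02, -0.01]), ('18', [0.0, 0.02]), ('19', [-0.02, -0.02]), ('20', [-0.01, 0.01]), ('13', [-0.03, -0.0])]
rim2 [('7', [-0.0, -0.11]), ('9', [-0.0, -0.03]), ('15', [-0.0, 0.0]), ('17', [0.07, -0.02]), ('18', [0.02, 0.0]), ('19', [-0.01, -0.02]), ('20', [-0.02, 0.01]), ('13', [0.0, -0.04])]
toe [('7', [-0.05, -0.1]), ('9', [-4.73, -1.52]), ('15', [-0.0, 0.0]), ('17', [-0.04, -3.24]), ('18', [-0.02, 0.1]), ('19', [-2.92, -1.88]), ('20', [-1.41, 2.06]), ('13', [2.22, 0.5])]
ref [('7', [0.01, -0.02]), ('9', [-0.02, -0.0]), ('15', [0.0, -0.0]), ('17', [0.01, 0.01]), ('18', [0.01, -0.01]), ('19', [-0.01, -0.0]), ('20', [0.0, -0.0]), ('13', [0.02, 0.0])]
clock: 34.1
eef_pos: [466.3, 78.1, 72.3]
tcp_rot: [-1.591, -0.014, 1.7]
contact_force: [-1.2, 0.3, 0.3]
opening: 0.449
R 127.8 theta tcp 0.135 theta yaw 0.04 z 72.3 rot [-1.591 -0.014  1.7  ] F [-1.2  0.3  0.3] Fx tool 0.4 t 34.1 q6 [ 0.15  0.36  2.1   0.02  0.66 -1.56]
```

```bash
python3 -m crank '[[0,0,0,0,0,0,-0.1],[0,0,0,0,-2,0,0.2],[0,0,0,0,-3,0,0.2],[0,0,0,0,-4,0,0.2],[0,0,0,0,-4,0,0.2],[0,0,0,0,-4,0,0.2],[0,0,0,0,0,4,0],[0,0,0,0,0,4,0],[0,0,0,0,0,4,0],[0,0,0,0,0,4,0]]'
python3 - <<'E'
from h import *
arm()
for n in('scene','top'):
  im=cams.grab_frame(n);cv2.imwrite(f'pics/{n}21r.png',im)
a=cv2.imread("pics/scene0.png")[160:220,300:400];b=cv2.imread("pics/scene21r.png")[160:220,300:400]
cv2.imwrite("pics/cmp21.png",np.vstack([cv2.resize(x,None,fx=5,fy=5,interpolation=cv2.INTER_CUBIC) for x in(a,b)]))
cv2.imwrite("pics/t21.png",cv2.resize(cv2.imread("pics/top21r.png")[130:230,230:410],None,fx=4.4,fy=4.4))
E
```

```text
clock: 34.93
eef_pos: [308.9, 60.5, 249.8]
tcp_rot: [-1.602, -0.016, 1.664]
contact_force: [-0.3, 0.0, 0.2]
opening: 0.503
R 285.9 theta tcp 0.092 theta yaw 0.076 z 249.8 rot [-1.602 -0.016  1.664] F [-0.3  0.   0.2] Fx tool 0.0 t 34.9333 q6 [ 0.17 -0.2   2.23  0.02  1.09 -1.5 ]
```

View pics/cmp21.png

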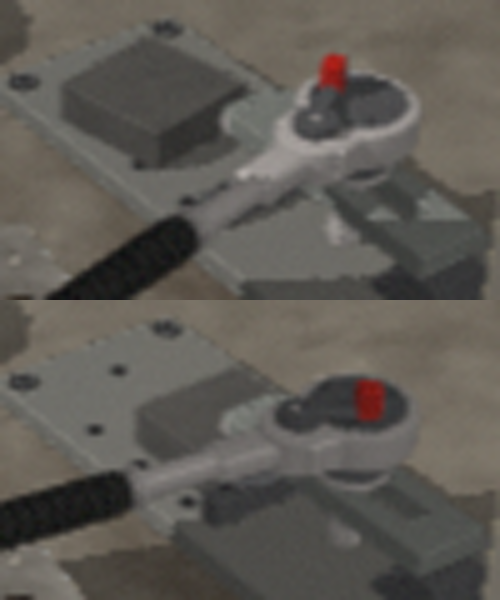

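View pics/t21.png

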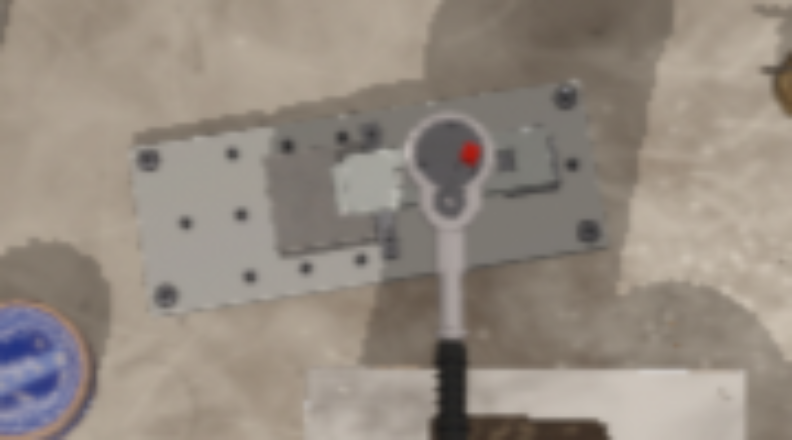

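```bash
python3 - <<'E'
from h import *
a=cv2.imread("pics/scene0.png")[172:200,336:372];b=cv2.imread("pics/scene21r.png")[172:200,336:372]
o=[]
for x in(a,b):
    x=cv2.convertScaleAbs(x,alpha=1.7,beta=-40);x=cv2.resize(x,None,fx=11,fy=11,interpolation=cv2.INTER_NEAREST)
    for k in range(0,36,4): cv2.putText(x,str(336+k),(k*11,8),0,.28,(0,255,255),1)
    for k in range(0,28,4): cv2.putText(x,str(172+k),(0,k*11+8),0,.28,(0,255,255),1)
    o.append(x)
cv2.imwrite("pics/cmp22.png",np.hstack(o))
# expected px of toe tip lower/upper edges, raised & down
for z in (34,37.5,49,52.5): print(z,[np.round(proj("scene",[*world(35,y),z]),1) for y in(0,-18,18)])
E
```

```text
34 [array([348.3, 184.2]), array([354.3, 181.7]), array([342.1, 186.8])]
37.5 [array([348.3, 182.9]), array([354.4, 180.4]), array([342.2, 185.5])]
49 [array([348.6, 178.7]), array([354.7, 176.2]), array([342.4, 181.2])]
52.5 [array([348.7, 177.4]), array([354.8, 174.9]), array([342.5, 179.9])]
```

View pics/cmp22.png

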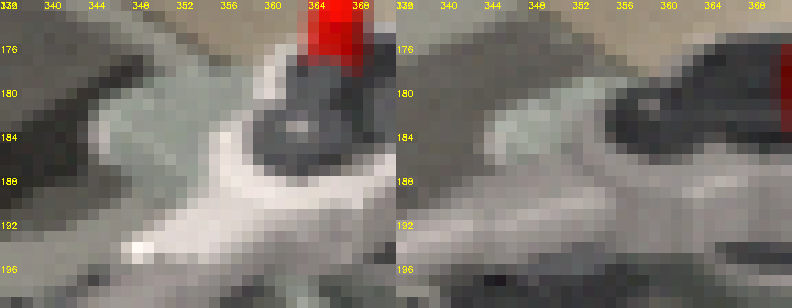

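```bash
python3 - <<'E'
from h import *
Z=lambda x,y:(230+x/4.4,130+y/4.4)
for c in [(266,153),(281,250)]: print("block outer top corners",np.round(base(onz("top",*Z(*c),34)),1))
a=cv2.imread("pics/top0.png");b=cv2.imread("pics/top21r.png")
for n,(x0,y0,x1,y1) in {"tin":(212,190,262,240),"jar":(400,135,428,162),"stake":(258,248,294,282)}.items():
    t=a[y0+6:y1-6,x0+6:x1-6];m=cv2.matchTemplate(b[y0:y1,x0:x1],t,cv2.TM_CCOEFF_NORMED);_,v,_,l=cv2.minMaxLoc(m);print(n,v,np.array(l)-6)
s=r.sense();print(s["clock"],s["contact_force"])
E
```

```text
block outer top corners [ 73.4 -31.9]
block outer top corners [73.  30.1]
tin 0.9997880458831787 [0 0]
jar 0.853847086429596 [0 0]
stake 0.9993724822998047 [0 0]
35.0333 [-0.31847998  0.27489844  0.98647333]
```

```bash
python3 -c "
from rig import order
print(order.sign_off())"
```

```text
the job is handed in; nothing more can be done
None
```

The job is handed in, at about 35 s of the 72 s allowed. The block is home under the strap, the lever is on tighten, and the nut looks hard tight, though I could not measure the strap force directly.

**What I did**
- I gripped the block, squared and centred it, and slid it against the stop bar until the wrist felt about 16 N.
- I flipped the red lever to tighten with the shut fingers before driving the nut at all.
- I straddled the handle with half-open jaws and made two full tightening strokes, a third, and a partial fourth. The arm then moved clear.

**Last checks**

| Check | Result |
|---|---|
| Block outer edge, top view | x = 73 mm, so centre at about x = 42 mm (nominal 44, window 38 to 48) |
| Block off centre line / skew | about -1 mm / under 0.01 rad |
| Lever | tab on the tighten side in both views |
| Strap toe | 1.5 to 2 px lower than at the start, about 4 mm, which matches it resting on the block |
| Tin, jar, stake | no shift in the top image; the jar's match was weaker (0.85) than the other two |
| Arm | clear of everything |

**Less certain**
- **Tightness:** this is inferred. The handle never stopped dead. In the last strokes the force rose to 5–6 N, dropped to zero, then rose again, at handle angles about one click apart. I read this as the ratchet skipping on a nut that no longer turns. By my count the strokes put the nut at 3.0 rad or more, even in the worst case.
- **Failed check:** I tried to measure how far the wrench head had dropped by comparing images. The results disagreed with each other, so I did not use them.

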